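# Glue-up of lid staves under retaining bars

### The job

Lay all the wooden staves flat and side by side in the glue-up jig, pushed home so that they lie close against the long fence and one another, with their ends close against the end stop. Then lay the two aluminium bars across them, one on each post, each resting flat, level and about centred with its other end on the fence, square to the staves. Only then press the plunger of the setting timer fully down and let it go; leave the glue bottle, the lidded bowl and the tin alone.

Things in the scene. Friction and masses are not known exactly. Their poses are not given: they have to be found in the camera images.
- jig: glue-up jig fixed to the bench: plywood base 10 mm thick (x -100 to +85, y -117.5 to +117.5 mm) with dark wood blocks on it. Origin on the bench, under the base, amid the blocks; x points to the end stop, y to the fence; the -x side is open. Staves lie along x, the first centred at (0, 68.5) mm, each next 28 mm towards -y; the bars lie along y, centred at x = +40 and -40 mm, y = 0
- jig_fence (a point): middle of the top of the fence: a block 150 mm long along the jig's x, 30 mm thick, inner face at jig y = +82.5, outer +112.5 mm; its top is 34 mm above the bench, 4 mm above the tops of staves lying on the base
- jig_stop (a point): middle of the end stop's top: a block whose face for the stave ends is at jig x = +60 mm (22 mm thick), from y = -52.5 to +82.5 mm, top 22 mm above the bench
- jig_post_far (a point): middle of the top of the far post: a block 28 mm (x) by 30 mm (y), centred at jig (+40, -97.5) mm, top 34 mm above the bench, level with the fence
- jig_post_near (a point): the same on the near post, at jig (-40, -97.5) mm; between the two posts is a free gap of 52 mm
- stave1: a pale hardwood stave, 120 x 28 x 20 mm, about 55 g; all staves are alike; origin at the middle of the solid, x along its length, y across its width, z through its 20 mm thickness; either broad face may be up; it starts lying flat on the bench to the robot's right; 3 or 4 staves are present (absent ones give None)
- stave2: a pale hardwood stave, 120 x 28 x 20 mm, about 55 g; all staves are alike; origin at the middle of the solid, x along its length, y across its width, z through its 20 mm thickness; either broad face may be up; it starts lying flat on the bench to the robot's right; 3 or 4 staves are present (absent ones give None)
- stave3: a pale hardwood stave, 120 x 28 x 20 mm, about 55 g; all staves are alike; origin at the middle of the solid, x along its length, y across its width, z through its 20 mm thickness; either broad face may be up; it starts lying flat on the bench to the robot's right; 3 or 4 staves are present (absent ones give None)
- stave4: a pale hardwood stave, 120 x 28 x 20 mm, about 55 g; all staves are alike; origin at the middle of the solid, x along its length, y across its width, z through its 20 mm thickness; either broad face may be up; it starts lying flat on the bench to the robot's right; 3 or 4 staves are present (absent ones give None)
- bar1: a plain aluminium retaining bar, 250 x 24 x 18 mm, about 0.28 kg; both bars are alike; origin at the middle of the solid, x along its length, y across its 24 mm width, z through its 18 mm thickness; either 24 mm wide face may be up; it starts lying flat on the bench to the robot's left
- bar2: a plain aluminium retaining bar, 250 x 24 x 18 mm, about 0.28 kg; both bars are alike; origin at the middle of the solid, x along its length, y across its 24 mm width, z through its 18 mm thickness; either 24 mm wide face may be up; it starts lying flat on the bench to the robot's left
- plunger (a joint): travel of the timer's spring plunger: 0 is up, 0.012 m is fully down on its stop; a spring of about 3 N at the top and 7.5 N at the stop brings it back up
- plunger_top (a point): centre of the flat top of the plunger's round black head, 42 mm across, 82 mm above the bench when up; it stands on the setting timer, a fixed grey box 66 x 66 x 50 mm with a white dial, which stands at the far left or far right corner of the work
- glue_bottle: a white glue bottle, 52 mm across and 140 mm high, origin at the centre of its underside; to be left alone; stands in the other far corner
- lidded_bowl: a turned wooden bowl with its lid on, 128 mm across, 104 mm high, origin at the centre of its underside; to be left alone
- tin: a white open tin, 80 mm across, 85 mm high, origin at the centre of its underside; to be left alone
There are look-alikes about, which are no part of the job. What is shaped like the stave1 but blue is not meant. What is shaped like the stave4 but pink is not meant.

How it is judged (in metres and radians):
On the way, in this order (a step that is already met when the one before it is completed fails the run):
1. all the staves lie side by side in the jig, home against the fence, one another and the end stop (x of stave1 in the frame of jig between -0.004 and 0.004 m and z of stave1 in the frame of jig between 0.017 and 0.023 m and angle between the x axis of each of stave1, stave2, stave3, stave4 and the x axis of jig, either way round below 0.05 rad and (angle between stave1's own z axis and vertical below 0.06 rad or angle between stave1's own z axis and vertical above 3.0816 rad) and (y of stave1 in the frame of jig between 0.0645 and 0.0725 m or y of stave1 in the frame of jig between 0.0365 and 0.0445 m or y of stave1 in the frame of jig between 0.0085 and 0.0165 m or y of stave1 in the frame of jig between -0.0195 and -0.0115 m) and (horizontal distance between stave1 and stave2 below 0.034 m or horizontal distance between stave1 and stave3 below 0.034 m or horizontal distance between stave1 and stave4 below 0.034 m) and x of stave2 in the frame of jig between -0.004 and 0.004 m and z of stave2 in the frame of jig between 0.017 and 0.023 m and (angle between stave2's own z axis and vertical below 0.06 rad or angle between stave2's own z axis and vertical above 3.0816 rad) and (y of stave2 in the frame of jig between 0.0645 and 0.0725 m or y of stave2 in the frame of jig between 0.0365 and 0.0445 m or y of stave2 in the frame of jig between 0.0085 and 0.0165 m or y of stave2 in the frame of jig between -0.0195 and -0.0115 m) and (horizontal distance between stave2 and stave1 below 0.034 m or horizontal distance between stave2 and stave3 below 0.034 m or horizontal distance between stave2 and stave4 below 0.034 m) and x of stave3 in the frame of jig between -0.004 and 0.004 m and z of stave3 in the frame of jig between 0.017 and 0.023 m and (angle between stave3's own z axis and vertical below 0.06 rad or angle between stave3's own z axis and vertical above 3.0816 rad) and (y of stave3 in the frame of jig between 0.0645 and 0.0725 m or y of stave3 in the frame of jig between 0.0365 and 0.0445 m or y of stave3 in the frame of jig between 0.0085 and 0.0165 m or y of stave3 in the frame of jig between -0.0195 and -0.0115 m) and (horizontal distance between stave3 and stave1 below 0.034 m or horizontal distance between stave3 and stave2 below 0.034 m or horizontal distance between stave3 and stave4 below 0.034 m) and x of stave4 in the frame of jig between -0.004 and 0.004 m and z of stave4 in the frame of jig between 0.017 and 0.023 m and (angle between stave4's own z axis and vertical below 0.06 rad or angle between stave4's own z axis and vertical above 3.0816 rad) and (y of stave4 in the frame of jig between 0.0645 and 0.0725 m or y of stave4 in the frame of jig between 0.0365 and 0.0445 m or y of stave4 in the frame of jig between 0.0085 and 0.0165 m or y of stave4 in the frame of jig between -0.0195 and -0.0115 m) and (horizontal distance between stave4 and stave1 below 0.034 m or horizontal distance between stave4 and stave2 below 0.034 m or horizontal distance between stave4 and stave3 below 0.034 m) and (y of stave1 in the frame of jig between 0.0645 and 0.0725 m or y of stave2 in the frame of jig between 0.0645 and 0.0725 m or y of stave3 in the frame of jig between 0.0645 and 0.0725 m or y of stave4 in the frame of jig between 0.0645 and 0.0725 m)), for 0.2 s.
2. the two bars lie across the staves, each on a post and the fence ((((x of bar1 in the frame of jig between 0.026 and 0.054 m and y of bar1 in the frame of jig between -0.025 and 0.025 m and z of bar1 in the frame of jig between 0.04 and 0.046 m and angle between the x axis of bar1 and the y axis of jig, either way round below 0.12 rad and (angle between bar1's own z axis and vertical below 0.04 rad or angle between bar1's own z axis and vertical above 3.1016 rad)) and (x of bar2 in the frame of jig between -0.054 and -0.026 m and y of bar2 in the frame of jig between -0.025 and 0.025 m and z of bar2 in the frame of jig between 0.04 and 0.046 m and angle between the x axis of bar2 and the y axis of jig, either way round below 0.12 rad and (angle between bar2's own z axis and vertical below 0.04 rad or angle between bar2's own z axis and vertical above 3.1016 rad))) or ((x of bar1 in the frame of jig between -0.054 and -0.026 m and y of bar1 in the frame of jig between -0.025 and 0.025 m and z of bar1 in the frame of jig between 0.04 and 0.046 m and angle between the x axis of bar1 and the y axis of jig, either way round below 0.12 rad and (angle between bar1's own z axis and vertical below 0.04 rad or angle between bar1's own z axis and vertical above 3.1016 rad)) and (x of bar2 in the frame of jig between 0.026 and 0.054 m and y of bar2 in the frame of jig between -0.025 and 0.025 m and z of bar2 in the frame of jig between 0.04 and 0.046 m and angle between the x axis of bar2 and the y axis of jig, either way round below 0.12 rad and (angle between bar2's own z axis and vertical below 0.04 rad or angle between bar2's own z axis and vertical above 3.1016 rad))))), for 0.2 s.
3. the timer's plunger is pressed down to its stop (value of joint plunger above 0.0105 m), for 0.05 s.
At the end, for the whole second after the job is handed in: Staves flat in the jig in a closed row from the fence, each within 4 mm of its place at 28 mm pitch and of the end stop, 0.05 rad; a bar level on each post and the fence, within 14 mm of the post's middle, 25 mm of centred, 0.12 rad of square; plunger up, all at rest (all of step 1 and (((x of bar1 in the frame of jig between 0.026 and 0.054 m and y of bar1 in the frame of jig between -0.025 and 0.025 m and z of bar1 in the frame of jig between 0.04 and 0.046 m and angle between the x axis of bar1 and the y axis of jig, either way round below 0.12 rad and (angle between bar1's own z axis and vertical below 0.04 rad or angle between bar1's own z axis and vertical above 3.1016 rad)) and (x of bar2 in the frame of jig between -0.054 and -0.026 m and y of bar2 in the frame of jig between -0.025 and 0.025 m and z of bar2 in the frame of jig between 0.04 and 0.046 m and angle between the x axis of bar2 and the y axis of jig, either way round below 0.12 rad and (angle between bar2's own z axis and vertical below 0.04 rad or angle between bar2's own z axis and vertical above 3.1016 rad))) or ((x of bar1 in the frame of jig between -0.054 and -0.026 m and y of bar1 in the frame of jig between -0.025 and 0.025 m and z of bar1 in the frame of jig between 0.04 and 0.046 m and angle between the x axis of bar1 and the y axis of jig, either way round below 0.12 rad and (angle between bar1's own z axis and vertical below 0.04 rad or angle between bar1's own z axis and vertical above 3.1016 rad)) and (x of bar2 in the frame of jig between 0.026 and 0.054 m and y of bar2 in the frame of jig between -0.025 and 0.025 m and z of bar2 in the frame of jig between 0.04 and 0.046 m and angle between the x axis of bar2 and the y axis of jig, either way round below 0.12 rad and (angle between bar2's own z axis and vertical below 0.04 rad or angle between bar2's own z axis and vertical above 3.1016 rad)))) and value of joint plunger below 0.003 m and linear speed of each of stave1, stave2, stave3, stave4, bar1, bar2 below 0.02 m/s); the robot touches nothing.
It fails at once if the glue bottle is pushed more than 30 mm away or tipped (distance of glue_bottle from where it was at the start of the episode above 0.03 m or angle between glue_bottle's own z axis and vertical above 0.3 rad).
It fails at once if the lidded bowl is pushed more than 30 mm away or tipped (distance of lidded_bowl from where it was at the start of the episode above 0.03 m or angle between lidded_bowl's own z axis and vertical above 0.3 rad).
It fails at once if the tin is pushed more than 30 mm away or tipped (distance of tin from where it was at the start of the episode above 0.03 m or angle between tin's own z axis and vertical above 0.3 rad).
Of stave1, stave2, stave3, stave4 only 3 to 4 are there at a start; the rules pass over those that are not, and their reading is None.
At some moment in a run one of stave1, stave2, stave3, stave4, bar1, bar2 may be knocked a few centimetres aside while the robot is not near it.
Once in a run the grip may slacken for a moment while it holds something.
It also fails if it takes over 210 s, if anything falls off the work surface, if the arm or the gripper's body presses on something with over 40 N, if the wrist force passes 120 N, or if a joint passes its speed limit or range.

### The arm

A 7-joint arm with a two-finger parallel gripper is mounted at the origin on the work surface. World frame = base frame: x ahead of the robot, y to its left, z up, the work surface at z = 0. Lengths are in mm, angles in rad, forces in N, time in s.
With the tool pointing down it reaches from about 425 to 1025 mm from the base axis. Payload 9.4 kg.
Tool frame: the origin (TCP) lies at the very end of the fingers, on their centre line; the grasp point (between the pads) lies 19 mm behind it; z points along the fingers, y is the line along which they close (so a half turn about z gives the same grasp; the last joint's range is limited). The gripper opens to 93 mm and grips with 3 to 60 N. Pads are 15 mm wide; open, the fingers measure 128 mm over their backs; the gripper's body (75 mm by 188 mm) begins 65 mm behind the grasp point.
Start: joints at [1.081, 0.599, -0.003, 1.599, 0.002, 0.943, -0.08], TCP at [290.842, -664.105, 196.418] pointing down, gripper open.
Joint ranges: [-2.57, 2.57], [-0.35, 1.97], [-1.29, 1.29], [0.11, 2.56], [-1.05, 4.19], [0.11, 1.86], [-2.63, 2.63]. Speed limits (rad/s): [2.22, 2.22, 3.01, 3.01, 3.14, 3.14, 3.14].

### API

Orientations are given as a rotation vector (axis times angle).
In Python, from workcell import ctrl gives the robot as it stands. The module is installed in compiled form; this text tells all that it offers.
- The arm moves only by the tool play_rows, never from a script. Its argument "plan" is a list of rows, each a list of 5 numbers: the closure, from 0 (fully open) to 1 (shut), then the shift along the tool's x, y, z normalised to -1 to 1, where 1 is 0.3 m, then the turn about the tool's z normalised to -1 to 1, where 1 is pi rad. In form: [[claw, x, y, z, roll], ...]. A call has 1 to 5 rows; each row is the pose to reach, as a shift and turn from the pose commanded when the call began, along the tool's axes at that moment, turning the shorter way round; what a row does not reach only later rows make up. A row lasts 1/10 s, in which the tool goes at most 50 mm and 8.59 degrees, less where a joint would pass 70% of its speed; a pose out of reach is approached as far as the arm can. A call with a number of a shift or a turn outside -1 to 1 is refused whole. A call with a gripper value outside its range is refused whole. The fingers move at their own pace and stop on an object; "squeeze" is the grip in N (left out, the last holds). Time passes only in rows, so rows that repeat a pose let the fingers close. It gives the time, the measured TCP pose, the force, the opening and the grip force at its end, in the units of the state.
- ctrl.state(): the state, without advancing time (a new reading comes with each control period).
- ctrl.get_image(name): name is "scene" or "side" or "wrist"; returns the picture (420x560x3 uint8, blue, green, red); there is no depth.
- ctrl.get_calibration(name): a dict with "fx", "fy", "cx", "cy" (pixels), "world_to_cam" (4x4, takes a point from world to camera coordinates). Camera axes: x right, y up, looking along -z (the intrinsics and any distortion apply to the point x, -y, -z); pixel columns grow to the right and rows downward; lengths in mm; the calibration is good to about 2 mm. A picture is of the moment at which its call begins: read the wrist's pose just before it. get_calibration takes no time and is no camera call; for the wrist camera it gives the pose at the moment of the call.
- ctrl.finish_job(): hands the job in; it is judged then, once.
The state is a dict: "time": time; "joints": joint angles; "dq": joint speeds; "effort": joint torques, N m; "ee_pos": TCP position; "ee_rot": TCP orientation; "wrist_force": force on the tool from outside, world axes, zero at the start; "torque": the same for the moment, N m; "finger_gap": finger opening in mm; "gripper_force": force on a finger pad.
Only numpy, scipy, OpenCV 4.12 (cv2) and the standard library are available. Lean on these libraries where they do the work, as an engineer would, in place of code of your own. Each camera call takes 0.05 s, during which the arm holds its last target. There are 200 camera calls.

## Working session

There is one attempt and no reset: what is moved stays moved. The work goes in short steps, Python scripts to look and compute and a tool call to move; the robot and the scene stay as the last step left them, time stands still between calls to the robot, and variables do not carry over. Pictures are saved under pics/ and viewed, at most 14 in all, crops included, and the job is handed in when it is done.

Besides the shell and the picture viewer there is one more tool, called after ">>>" as name(argument=value, ...) on one line, values as JSON. play_rows: Moves the arm, as the interface text tells. Its arguments: {"type":"object","properties":{"plan":{"type":"array","items":{"type":"array","items":{"type":"number"}}},"squeeze":{"type":"number"}},"required":["plan"]}

```bash
mkdir -p pics; cat > h.py <<'E'
import numpy as np, cv2
from workcell import ctrl
from scipy.spatial.transform import Rotation as R
def ray(cal,u,v):
    M=np.array(cal["world_to_cam"]);d=np.array([(u-cal["cx"])/cal["fx"],-(v-cal["cy"])/cal["fy"],-1.0])
    Rm=M[:3,:3];o=-Rm.T@M[:3,3];return o,Rm.T@d
def onplane(cal,u,v,z):
    o,d=ray(cal,u,v);return o+d*(z-o[2])/d[2]
def proj(cal,p):
    c=np.array(cal["world_to_cam"])@np.append(p,1);return cal["cx"]+cal["fx"]*c[0]/-c[2],cal["cy"]-cal["fy"]*c[1]/-c[2]
E
python3 - <<'E'
from h import *
s=ctrl.state();print(s)
for n in("scene","side","wrist"):
    c=ctrl.get_calibration(n);print(n,c)
    cv2.imwrite(f"pics/{n}0.png",ctrl.get_image(n))
E
```

```text
{'time': 0.0, 'joints': array([ 1.08126979,  0.60013206, -0.00252657,  1.60011711,  0.0017948 ,
        0.94289469, -0.07979315]), 'dq': array([ 0.00082798,  0.00214637, -0.00057756, -0.00128375,  0.00052357,
        0.00064401, -0.00030961]), 'effort': array([-1.60042509e-03, -7.65083814e+01,  1.49704009e+00, -2.52349663e+01,
       -5.23479958e-02,  1.69760257e-02,  1.53447272e-04]), 'ee_pos': array([ 290.63502014, -663.63192943,  195.55978312]), 'ee_rot': array([-3.07344042e+00, -6.43642774e-01,  7.22710071e-04]), 'wrist_force': array([0.25674014, 1.09284199, 0.43207203]), 'torque': array([ 0.00671059,  0.06016846, -0.04308251]), 'gripper_force': 0.0, 'finger_gap': 93.03922686048153}
scene {'fx': 449.569280890478, 'fy': 449.569280890478, 'cx': 272.3094841618092, 'cy': 213.11443571046436, 'world_to_cam': array([[ 4.01876725e-01,  9.15456533e-01,  2.08430561e-02,
        -1.66338752e+02],
       [-6.04792739e-01,  2.48269879e-01,  7.56695321e-01,
         3.01386132e+02],
       [ 6.87546973e-01, -3.16703967e-01,  6.53435351e-01,
        -1.63585843e+03],
       [ 0.00000000e+00,  0
[... 294 characters left out ...]
 -6.41414436e-01,  7.58229700e-01,
        -1.54375454e+02],
       [-1.09725026e-01,  7.50449689e-01,  6.51755846e-01,
        -9.29113971e+02],
       [ 0.00000000e+00,  0.00000000e+00,  0.00000000e+00,
         1.00000000e+00]])}
wrist {'fx': 317.45867829296407, 'fy': 317.45867829296407, 'cx': 281.1287394911814, 'cy': 212.28037757090684, 'world_to_cam': array([[ 4.01936219e-01, -9.15664562e-01, -2.38457807e-03,
        -7.24038231e+02],
       [ 8.79677476e-01,  3.86859801e-01, -2.76599046e-01,
         3.29106132e+01],
       [ 2.54194442e-01,  1.09077515e-01,  9.60982456e-01,
        -3.91888869e+02],
       [ 0.00000000e+00,  0.00000000e+00,  0.00000000e+00,
         1.00000000e+00]])}
```

View pics/scene0.png

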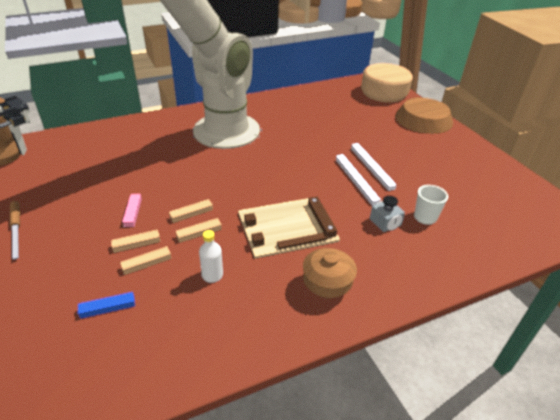

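View pics/side0.png

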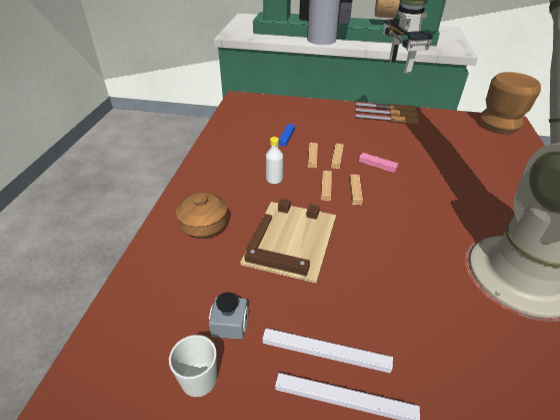

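The scene picture shows four pale staves at (191,211), (198,230), (136,240) and (145,260), with decoys pink (132,210) and blue (106,305). The jig is at (288,226), with its stop on the far side and its fence on the left. The bars are at (358,180) and (373,166), the timer at (387,213) and the bottle at (211,258). The bowl is at (329,272) and the tin at (430,204). The side view agrees: the fence is at (278,262) and the stop at (258,233).

```bash
python3 - <<'E'
from h import *
cs=ctrl.get_calibration("scene");cd=ctrl.get_calibration("side")
P=lambda c,l,z:[print(n,onplane(c,*p,z).round()) for n,p in l.items()]
print("scene");P(cs,{'sA':(191,210),'sB':(198,229),'sC':(136,239),'sD':(145,259),'pink':(132,208),'bar1':(358,179),'bar2':(373,165)},18)
print("side");P(cd,{'s1':(313,155),'s2':(337,156),'s3':(326,185),'s4':(356,189),'bar1':(327,349),'bar2':(346,396)},18)
P(cd,{'fence':(278,261),'stop':(258,233),'p1':(284,203),'p2':(313,210)},32)
P(cd,{'plg':(228,300)},82);P(cd,{'bottle':(275,182)},0)
P(cs,{'plg':(391,202)},82);P(cs,{'bottle':(211,278),'bowl':(330,290),'tin':(428,220)},0)
w=cv2.imread("pics/wrist0.png");cw=ctrl.get_calibration("wrist")
for p in [(0,0),(559,0),(0,419),(559,419)]: print(onplane(cw,*p,20).round())
E
```

```text
scene
sA [ 405. -247.   18.]
sB [ 488. -251.   18.]
sC [ 464. -411.   18.]
sD [ 544. -405.   18.]
pink [ 334. -398.   18.]
bar1 [457. 271.  18.]
bar2 [410. 357.  18.]
side
s1 [ 536. -389.   18.]
s2 [ 460. -397.   18.]
s3 [ 482. -237.   18.]
s4 [ 395. -234.   18.]
bar1 [439. 281.  18.]
bar2 [399. 365.  18.]
fence [568.  90.  32.]
stop [632.   8.  32.]
p1 [ 587. -118.   32.]
p2 [ 507. -103.   32.]
plg [638. 249.  82.]
bottle [ 635. -248.    0.]
plg [651. 243.  82.]
bottle [ 651. -269.    0.]
bowl [798. -17.   0.]
tin [682. 368.   0.]
[ 355. -327.   20.]
[ 579. -840.   20.]
[-191. -423.   20.]
[  141. -1174.    20.]
```

View pics/wrist0.png

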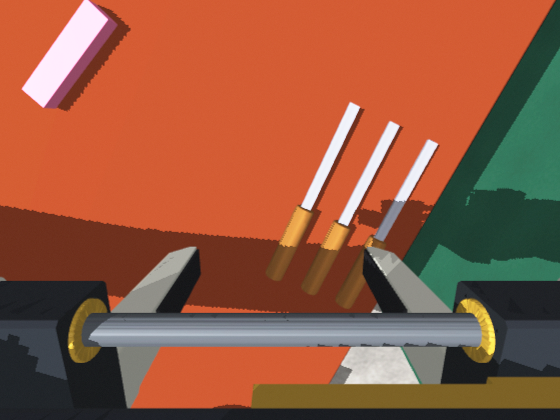

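The wrist view shows only the pink decoy at (70,50) and three chisels around (350,200). I'll move so the wrist camera looks over the staves and the jig.

```bash
cat >> h.py <<'E'
def tool():
    s=ctrl.state();Rm=R.from_rotvec(s["ee_rot"]).as_matrix();return s,Rm
def yaw(Rm): return np.arctan2(Rm[1,0],Rm[0,0])
def to(x,y,z,yw,frm=None,half=False):
    "normalised shift+roll from pose frm=(x,y,z,yaw) (default: now); roll is about tool z (down)"
    if frm is None:
        s,Rm=tool();frm=(*s["ee_pos"],yaw(Rm))
    a=frm[3];d=np.array([x,y,z])-frm[:3]
    ex=np.array([np.cos(a),np.sin(a),0]);ey=np.array([np.sin(a),-np.cos(a),0])
    dy=(yw-a+np.pi)%(2*np.pi)-np.pi
    if half: dy=(dy+np.pi/2)%np.pi-np.pi/2
    print("x %.4f y %.4f z %.4f roll %.4f"%(d@ex/300,d@ey/300,-d[2]/300,-dy/np.pi),"rows",max(np.linalg.norm(d)/50,abs(np.degrees(dy))/8.59).round(1))
    return (x,y,z,a+dy)
E
python3 - <<'E'
from h import *
s,Rm=tool();print(Rm.round(3),yaw(Rm))
M=np.array(ctrl.get_calibration("wrist")["world_to_cam"]);o=-M[:3,:3].T@M[:3,3]
print("cam in tool",(Rm.T@(o-s["ee_pos"])).round(1),(Rm.T@-M[2,:3]).round(3))
p=to(330,-460,300,yaw(Rm))
p=to(400,-270,400,0,p)
E
```

```text
[[ 0.916  0.401 -0.001]
 [ 0.401 -0.916  0.001]
 [-0.    -0.001 -1.   ]] 0.4127932395811621
cam in tool [ 7.740e+01  1.000e-01 -1.883e+02] [-0.276 -0.001  0.961]
x 0.3926 y -0.5695 z -0.3475 roll -0.0000 rows 4.6
x 0.4678 y -0.4865 z -0.3333 roll 0.1314 rows 4.5
```

```bash
python3 - <<'E'
from h import *
s,Rm=tool()
p=to(380,-480,300,yaw(Rm))
p=to(440,-320,300,0.1,p);p=to(500,-180,300,0,p)
E
```

```text
x 0.5185 y -0.4416 z -0.3475 roll -0.0000 rows 4.6
x 0.3972 y -0.4083 z 0.0000 roll 0.0996 rows 3.4
x 0.2456 y -0.4444 z 0.0000 roll 0.0318 rows 3.0
```

>>> play_rows(plan=[[0,0.5185,-0.4416,-0.3475,0],[0,0.5185,-0.4416,-0.3475,0],[0,0.5185,-0.4416,-0.3475,0],[0,0.5185,-0.4416,-0.3475,0],[0,0.5185,-0.4416,-0.3475,0]])

```text
time: 0.65
ee_pos: [382.3, -477.2, 302.4]
ee_rot: [3.073, 0.649, 0.003]
wrist_force: [1.2, -0.9, -0.6]
finger_gap: 92.9
gripper_force: 0.0
```

>>> play_rows(plan=[[0,0.3972,-0.4083,0,0.0996],[0,0.3972,-0.4083,0,0.0996],[0,0.3972,-0.4083,0,0.0996],[0,0.3972,-0.4083,0,0.0996],[0,0.3972,-0.4083,0,0.0996]])

```text
time: 1.15
ee_pos: [441.8, -316.5, 300.8]
ee_rot: [-3.136, -0.166, -0.001]
wrist_force: [0.2, 0.5, 0.1]
finger_gap: 93.1
gripper_force: 0.0
```

>>> play_rows(plan=[[0,0.2456,-0.4444,0,0.0318],[0,0.2456,-0.4444,0,0.0318],[0,0.2456,-0.4444,0,0.0318],[0,0.2456,-0.4444,0,0.0318],[0,0.2456,-0.4444,0,0.0318]])

```text
time: 1.65
ee_pos: [500.5, -180.3, 300.5]
ee_rot: [3.141, 0.003, -0.001]
wrist_force: [-0.2, -0.6, -0.6]
finger_gap: 92.9
gripper_force: 0.0
```

```bash
python3 - <<'E'
from h import *
import pickle
s,Rm=tool();print(s["time"],s["ee_pos"],yaw(Rm),s["joints"].round(2))
c=ctrl.get_calibration("wrist");im=ctrl.get_image("wrist");cv2.imwrite("pics/wrist1.png",im);pickle.dump(c,open("cal1.pkl","wb"))
E
```

```text
1.65 [ 500.46119563 -180.26171634  300.46745931] 0.0018469787350552794 [ 0.28  0.26 -0.05  1.91  0.02  0.98 -1.35]
```

View pics/wrist1.png

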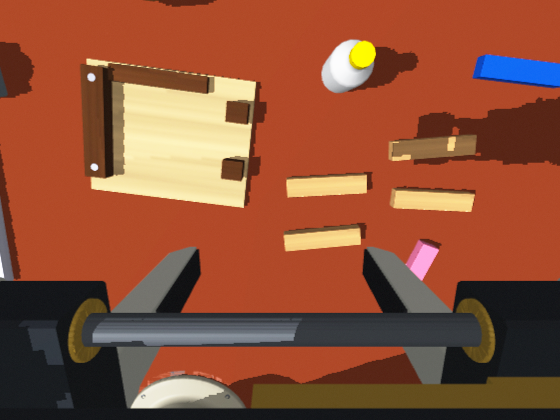

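The wrist view is clear. The jig's base corners are near (88,60), (257,82), (245,208) and (92,188); the fence is at the left (95,120) and the stop at the top (160,78). The staves are at (327,185), (322,238), (432,200) and (433,147, in shadow). Pink is at (422,258) and blue at (517,70); neither is wanted.

```bash
cat >> h.py <<'E'
def rect(c,mask,z,amin=300):
    out=[]
    cs,_=cv2.findContours(mask.astype(np.uint8),cv2.RETR_EXTERNAL,cv2.CHAIN_APPROX_NONE)
    for k in cs:
        if cv2.contourArea(k)<amin: continue
        m=k[:,0].mean(0)
        w=np.array([onplane(c,u,v,z)[:2] for u,v in k[:,0]],np.float32)
        (cx,cy),(a,b),t=cv2.minAreaRect(w)
        if a<b:a,b=b,a;t+=90
        t=(t+90)%180-90
        out.append((m.round(),cx,cy,a,b,np.radians(t)));print("px",m.round(),"c %.1f %.1f size %.1f %.1f ang %.3f"%out[-1][1:])
    return out
E
python3 - <<'E'
from h import *
import pickle
c=pickle.load(open("cal1.pkl","rb"));im=cv2.imread("pics/wrist1.png");hsv=cv2.cvtColor(im,cv2.COLOR_BGR2HSV)
for p in [(327,182),(327,194),(432,197),(432,208),(433,145),(433,157),(451,143),(322,236),(322,247),(300,210),(433,120),(150,130),(95,120),(160,78),(236,112)]:print(p,hsv[p[1],p[0]])
H,S,V=cv2.split(hsv)
m=((H>=12)&(H<=30)&(S>60)&(V>60));m[245:,:]&=False if False else m[245:,:]
cv2.imwrite("pics/m.png",m*255)
print("top z=20");rect(c,m,20)
for p in [(88,60),(257,82),(245,208),(92,188)]:print(onplane(c,*p,10).round(1))
d=(V<80)&(H<14);d[250:]=0;d[:,300:]=0
print("dark z34");rect(c,d,34,100)
E
```

```text
(327, 182) [ 21 115 248]
(327, 194) [ 18 123 243]
(432, 197) [ 21 117 247]
(432, 208) [ 21 116 247]
(433, 145) [ 16 138 152]
(433, 157) [ 14 143 137]
(451, 143) [ 21 113 248]
(322, 236) [ 21 115 247]
(322, 247) [ 18 127 241]
(300, 210) [  7 199 176]
(433, 120) [  7 191  88]
(150, 130) [ 24  80 248]
(95, 120) [ 11 175 111]
(160, 78) [ 11 174 119]
(236, 112) [ 12 179 104]
top z=20
px [408. 395.] c 99.2 -411.1 size 576.6 68.5 ang -1.568
px [478. 330.] c 230.3 -517.1 size 138.3 56.8 ang 0.296
px [ 84. 330.] c 228.2 156.7 size 138.5 56.9 ang -0.291
px [322. 238.] c 401.4 -243.9 size 120.7 34.2 ang -1.468
px [432. 200.] c 463.1 -408.7 size 126.9 31.3 ang 1.524
px [326. 185.] c 485.5 -247.1 size 120.3 31.0 ang -1.512
px [432. 147.] c 541.2 -398.9 size 125.1 29.5 ang -1.488
px [128. 123.] c 555.0 -15.7 size 238.9 181.8 ang 1.446
px [362.  55.] c 662.7 -288.1 size 37.2 31.9 ang -0.804
[657.6  86.9  10. ]
[ 629.9 -145.7   10. ]
[ 446.5 -123.5   10. ]
[477.7 110.6  10. ]
dark z34
px [108. 120.] c 572.8 59.8 size 147.4 13.0 ang -0.153[ WARN:0@0.508] global loadsave.cpp:1063 imwrite_ Unsupported depth image for selected encoder is fallbacked to CV_8U.
```

```bash
python3 - <<'E'
import cv2,numpy as np
im=cv2.imread("pics/wrist1.png");m=cv2.imread("pics/m.png")
a=cv2.resize(im[50:260,270:490],None,fx=3,fy=3,interpolation=cv2.INTER_CUBIC)[:600]
cv2.imwrite("pics/crop1.png",a)
E
```

```text
(no output)
```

View pics/crop1.png

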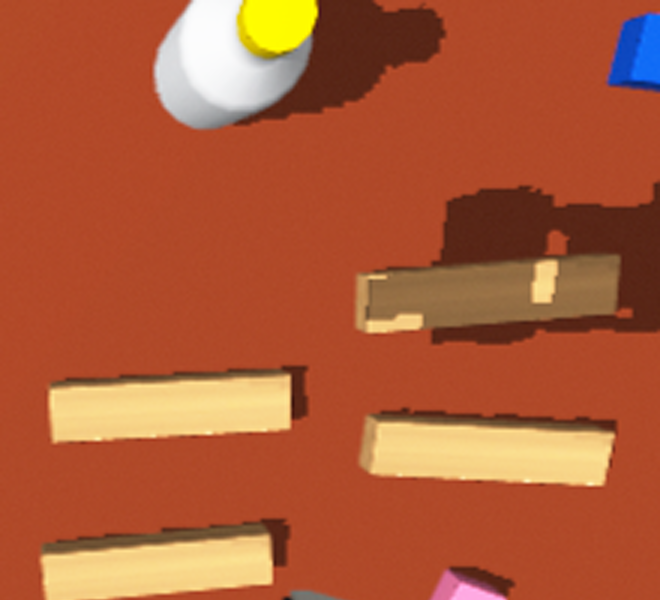

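The crop confirms four pale staves: at (170,405), (485,450), (490,290, shadowed) and (155,565). The pink and blue pieces are excluded. I'll grasp stave A at about (484,-247) first.

```bash
python3 - <<'E'
from h import *
p=to(484,-246.5,200,0.7);p=to(484,-246.5,120,1.35,p);p=to(484,-246.5,40,1.63,p);p=to(484,-246.5,3,1.63,p)
E
```

```text
x -0.0526 y 0.2163 z 0.3350 roll -0.2230 rows 4.7
x 0.0000 y 0.0000 z 0.2667 roll -0.2069 rows 4.3
x 0.0000 y 0.0000 z 0.2667 roll -0.0891 rows 1.9
x 0.0000 y 0.0000 z 0.1233 roll -0.0000 rows 0.7
```

>>> play_rows(plan=[[0.4,-0.0526,0.2163,0.335,-0.223],[0.4,-0.0526,0.2163,0.335,-0.223],[0.4,-0.0526,0.2163,0.335,-0.223],[0.4,-0.0526,0.2163,0.335,-0.223],[0.4,-0.0526,0.2163,0.335,-0.223]])

```text
time: 2.2
ee_pos: [482.4, -248.4, 199.0]
ee_rot: [-2.95, -1.079, 0.004]
wrist_force: [-0.4, -0.3, -0.5]
finger_gap: 58.3
gripper_force: 0.0
```

>>> play_rows(plan=[[0.4,0,0,0.2667,-0.2069],[0.4,0,0,0.2667,-0.2069],[0.4,0,0,0.2667,-0.2069],[0.4,0,0,0.2667,-0.2069],[0.4,0,0,0.2667,-0.2069]])

```text
time: 2.7
ee_pos: [482.9, -248.0, 119.4]
ee_rot: [-2.45, -1.965, 0.002]
wrist_force: [-0.6, -0.1, -0.5]
finger_gap: 55.8
gripper_force: 0.0
```

>>> play_rows(plan=[[0.4,0,0,0.2667,-0.0891],[0.4,0,0,0.2667,-0.0891],[0.4,0,0,0.2667,-0.0891],[0.4,0,0,0.2667,-0.0891]])

```text
time: 3.1
ee_pos: [483.5, -246.8, 40.1]
ee_rot: [-2.16, -2.279, 0.002]
wrist_force: [1.0, -0.5, 1.1]
finger_gap: 55.8
gripper_force: 0.0
```

```bash
python3 - <<'E'
from h import *
s,Rm=tool();print(s["time"],s["ee_pos"],yaw(Rm),s["finger_gap"],s["joints"].round(2))
p=to(484,-246.5,3,1.63)
cv2.imwrite("pics/w2.png",ctrl.get_image("wrist"))
E
```

```text
3.1 [ 483.53084682 -246.8003698    40.13464016] 1.624462349626592 55.839469531294476 [ 0.6   0.63 -0.33  2.12  0.46  0.45 -0.04]
x 0.0009 y 0.0016 z 0.1238 roll -0.0018 rows 0.7
```

View pics/w2.png

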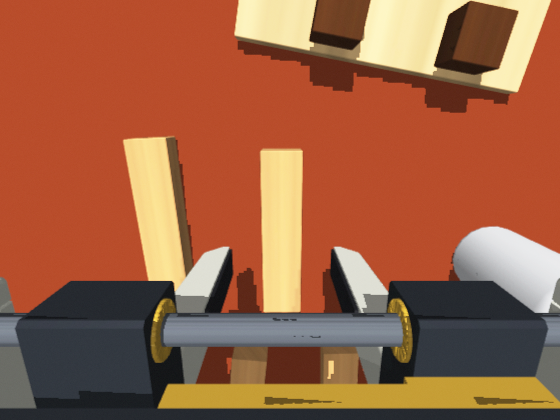

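The stave is centred between the fingers at (281,230). I'll grip and lift.

>>> play_rows(plan=[[0.4,0,0,0.1235,0],[0.4,0,0,0.1235,0],[0.9,0,0,0.1235,0],[0.9,0,0,0.1235,0],[0.9,0,0,0.1235,0]], squeeze=25)

```text
time: 3.65
ee_pos: [485.1, -245.7, 4.6]
ee_rot: [2.154, 2.285, 0.001]
wrist_force: [-0.2, 0.3, -0.5]
finger_gap: 36.3
gripper_force: 0.0
```

>>> play_rows(plan=[[0.9,0,0,0,0],[0.9,0,0,0,0],[0.9,0,0,-0.3,0],[0.9,0,0,-0.3,0],[0.9,0,0,-0.3,0]])

```text
time: 4.15
ee_pos: [486.7, -246.1, 97.6]
ee_rot: [2.15, 2.282, 0.004]
wrist_force: [1.3, 0.3, -0.2]
finger_gap: 9.8
gripper_force: 0.0
```

```bash
cat >> h.py <<'E'
JO=np.array([561.,-17.5]);JY=-0.125
def J(x,y):
    c,s=np.cos(JY),np.sin(JY);return JO+np.array([c*x-s*y,s*x+c*y])
def inJ(p):
    c,s=np.cos(JY),np.sin(JY);d=np.asarray(p)[:2]-JO;return np.array([c*d[0]+s*d[1],-s*d[0]+c*d[1]])
def st():
    s,Rm=tool();print("t %.2f pos %s jig %s yaw %.3f gap %.1f gf %.1f F %s"%(s["time"],s["ee_pos"].round(1),inJ(s["ee_pos"]).round(1),yaw(Rm),s["finger_gap"],s["gripper_force"],s["wrist_force"].round(1)))
E
python3 - <<'E'
from h import *
st()
a=J(-10,42);print(a)
p=to(500,-180,100,0.9);p=to(530,-60,100,0.2,p);p=to(*a,60,JY,p)
E
```

```text
t 4.15 pos [ 486.7 -246.1   97.6] jig [ -45.2 -236.1] yaw 1.630 gap 9.8 gf 0.0 F [ 1.3  0.3 -0.2]
[556.31436213  25.41904936]
x 0.2173 y 0.0572 z -0.0082 roll 0.2324 rows 4.9
x 0.3755 y -0.1703 z 0.0000 roll 0.2228 rows 4.7
x 0.1425 y -0.2616 z 0.1333 roll 0.1035 rows 2.2
```

The fingers close slowly and I lifted too early. I'll reopen, go down again and wait longer.

>>> play_rows(plan=[[0.4,0,0,0,0],[0.4,0,0,0,0],[0.4,0,0,0,0],[0.4,0,0,0,0],[0.4,0,0,0,0]])

```text
time: 4.65
ee_pos: [484.2, -244.9, 92.4]
ee_rot: [-2.153, -2.286, 0.001]
wrist_force: [-0.6, 0.4, 0.7]
finger_gap: 44.6
gripper_force: 0.0
```

```bash
python3 - <<'E'
from h import *
st();c=ctrl.get_calibration("wrist");im=ctrl.get_image("wrist");cv2.imwrite("pics/w3.png",im)
H,S,V=cv2.split(cv2.cvtColor(im,cv2.COLOR_BGR2HSV));m=((H>=12)&(H<=30)&(S>60)&(V>60));m[300:]=0
rect(c,m,20)
E
```

```text
t 4.65 pos [ 484.2 -244.9   92.4] jig [ -47.9 -235.2] yaw 1.631 gap 44.6 gf 0.0 F [-0.6  0.4  0.7]
px [280. 213.] c 484.0 -246.9 size 119.7 28.2 ang -1.513
px [182. 202.] c 400.8 -244.0 size 120.4 33.0 ang -1.467
px [357.  40.] c 541.0 -101.6 size 178.1 67.4 ang -0.125
```

View pics/w3.png

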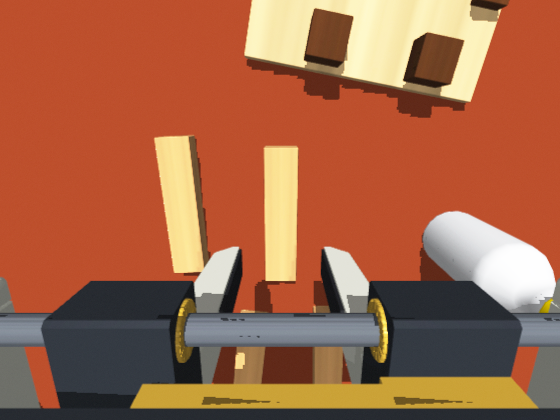

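The stave at (281,213) has not moved. Going down again, with a longer close this time.

>>> play_rows(plan=[[0.5,0,0.001,0.298,0],[0.5,0,0.001,0.298,0],[0.5,0,0.001,0.298,0],[0.9,0,0.001,0.298,0],[0.9,0,0.001,0.298,0]])

```text
time: 5.2
ee_pos: [485.6, -245.4, 5.2]
ee_rot: [2.153, 2.286, 0.001]
wrist_force: [0.6, 0.1, 0.6]
finger_gap: 35.0
gripper_force: 0.0
```

>>> play_rows(plan=[[0.9,0,0,0,0],[0.9,0,0,0,0],[0.9,0,0,0,0],[0.9,0,0,0,0],[0.9,0,0,0,0]])

```text
time: 5.7
ee_pos: [484.8, -245.3, 3.9]
ee_rot: [2.154, 2.286, 0.0]
wrist_force: [0.5, 0.0, -0.0]
finger_gap: 9.4
gripper_force: 0.0
```

>>> play_rows(plan=[[0.9,0,0,-0.2,0],[0.9,0,0,-0.2,0],[0.9,0,0,-0.2,0]])

```text
time: 6.0
ee_pos: [485.7, -245.8, 65.3]
ee_rot: [2.153, 2.284, 0.002]
wrist_force: [-0.0, 0.0, -0.0]
finger_gap: 9.3
gripper_force: 0.0
```

```bash
python3 - <<'E'
from h import *
st()
a=J(-10,42);print(a)
p=to(500,-180,70,0.9);p=to(530,-60,70,0.2,p);p=to(*a,60,JY,p)
E
```

```text
t 6.00 pos [ 485.7 -245.8   65.3] jig [ -46.2 -236. ] yaw 1.630 gap 9.3 gf 0.0 F [-0.  0. -0.]
[556.31436213  25.41904936]
x 0.2163 y 0.0605 z -0.0156 roll 0.2323 rows 4.9
x 0.3755 y -0.1703 z 0.0000 roll 0.2228 rows 4.7
x 0.1425 y -0.2616 z 0.0333 roll 0.1035 rows 2.2
```

```bash
python3 - <<'E'
from h import *
c=ctrl.get_calibration("wrist");im=ctrl.get_image("wrist");cv2.imwrite("pics/w4.png",im)
H,S,V=cv2.split(cv2.cvtColor(im,cv2.COLOR_BGR2HSV));m=((H>=12)&(H<=30)&(S>60)&(V>60));m[300:]=0
rect(c,m,20)
E
```

```text
px [279. 219.] c 484.0 -247.1 size 120.4 28.2 ang -1.513
px [169. 207.] c 400.9 -241.4 size 115.1 33.6 ang -1.469
px [365.  34.] c 540.5 -105.0 size 177.5 61.7 ang -0.120
```

View pics/w4.png

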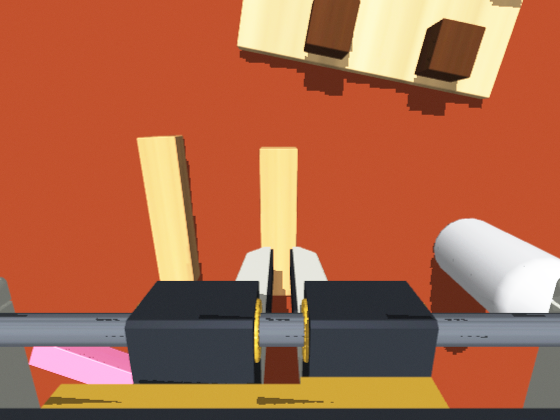

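The stave at (279,219) is still unmoved, though the fingers closed over it. I'll check the finger height by touching the stave's top gently with the closed fingers.

>>> play_rows(plan=[[0.9,0,0,0.13,0],[0.9,0,0,0.13,0],[0.9,0,0,0.14,0],[0.9,0,0,0.15,0],[0.9,0,0,0.15,0]])

```text
time: 6.55
ee_pos: [484.8, -245.2, 18.9]
ee_rot: [2.154, 2.287, -0.0]
wrist_force: [0.6, -0.4, -0.4]
finger_gap: 9.6
gripper_force: 0.0
```

>>> play_rows(plan=[[0.9,0,0,0.01,0],[0.9,0,0,0.01,0]])

```text
time: 6.75
ee_pos: [484.8, -245.4, 15.9]
ee_rot: [2.154, 2.286, 0.0]
wrist_force: [0.0, 0.5, 0.6]
finger_gap: 9.4
gripper_force: 0.0
```

```bash
python3 - <<'E'
from h import *
st()
for n in ("side","scene"):
    im=ctrl.get_image(n);c=ctrl.get_calibration(n);s,_=tool()
    u,v=proj(c,s["ee_pos"]);print(n,u,v);u,v=int(u),int(v)
    a=cv2.resize(im[v-60:v+40,u-60:u+60],None,fx=3.3,fy=4);cv2.circle(a,(198,240),3,(255,0,255),1)
    if n=="side":A=a
B=np.hstack([A,a]);cv2.imwrite("pics/low.png",B)
E
```

```text
t 6.75 pos [ 484.8 -245.4   15.9] jig [ -47.2 -235.6] yaw 1.630 gap 9.4 gf 0.0 F [0.  0.5 0.6]
side 325.3221060050916 183.78638239063957
scene 199.84467783263062 228.16435933555002
```

View pics/low.png

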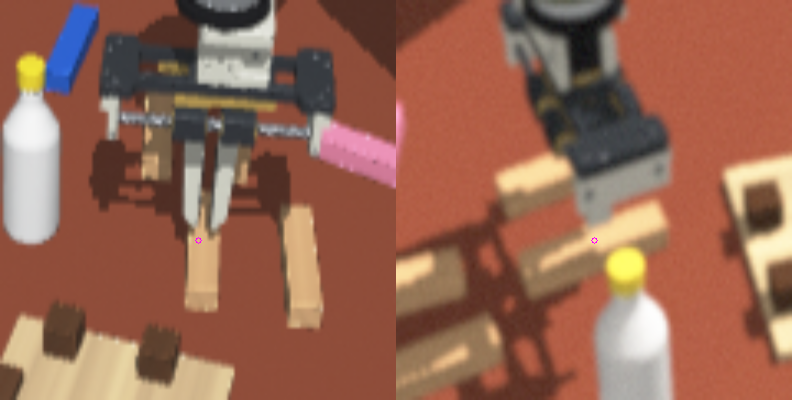

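Both views show the fingertips visibly higher than the reported TCP: the tip is at crop (205,226) against a projection of (198,240), roughly 15 mm. I'll probe down in small steps until there is contact.

>>> play_rows(plan=[[0.9,0,0,0.03,0],[0.9,0,0,0.04,0],[0.9,0,0,0.043,0],[0.9,0,0,0.043,0]])

```text
time: 7.25
ee_pos: [484.6, -245.0, 2.4]
ee_rot: [-2.153, -2.287, 0.0]
wrist_force: [-0.0, 0.3, 0.9]
finger_gap: 9.4
gripper_force: 0.0
```

>>> play_rows(plan=[[0.9,0,0,0.005,0],[0.9,0,0,0.005,0]])

```text
time: 7.45
ee_pos: [484.7, -245.2, 1.2]
ee_rot: [-2.154, -2.287, 0.0]
wrist_force: [0.3, -0.3, -0.2]
finger_gap: 9.4
gripper_force: 0.0
```

>>> play_rows(plan=[[0.9,0,0,0.005,0],[0.9,0,0,0.005,0]])

```text
time: 7.65
ee_pos: [484.7, -245.2, -0.3]
ee_rot: [-2.154, -2.287, 0.0]
wrist_force: [-0.1, -0.3, 0.6]
finger_gap: 9.1
gripper_force: 0.0
```

>>> play_rows(plan=[[0.9,0,0,0.005,0],[0.9,0,0,0.005,0]])

```text
time: 7.85
ee_pos: [484.7, -245.2, -1.8]
ee_rot: [2.154, 2.287, -0.0]
wrist_force: [-0.4, 0.1, -0.6]
finger_gap: 9.6
gripper_force: 0.0
```

>>> play_rows(plan=[[0.9,0,0,0.007,0],[0.9,0,0,0.007,0]])

```text
time: 8.05
ee_pos: [484.8, -245.3, -2.0]
ee_rot: [2.153, 2.286, -0.001]
wrist_force: [-5.7, 1.8, 27.5]
finger_gap: 9.5
gripper_force: 13.9
```

>>> play_rows(plan=[[0.9,0,0,0.007,0],[0.9,0,0,0.007,0]])

```text
time: 8.25
ee_pos: [484.8, -245.4, -2.1]
ee_rot: [2.151, 2.285, -0.002]
wrist_force: [-11.0, 4.4, 56.0]
finger_gap: 8.8
gripper_force: 28.1
```

>>> play_rows(plan=[[0.9,0,0,0.007,0],[0.9,0,0,0.007,0]])

```text
time: 8.45
ee_pos: [484.9, -245.5, -2.3]
ee_rot: [2.15, 2.284, -0.003]
wrist_force: [-16.1, 7.1, 84.9]
finger_gap: 9.6
gripper_force: 42.3
```

Contact came at a reported z of −2, so the real fingertips are about 22 mm above the reported TCP. I'll back off, open, and re-grasp about 19 mm lower than reported.

>>> play_rows(plan=[[0.9,0,0,-0.05,0],[0.5,0,0,-0.05,0],[0.5,0,0,-0.05,0],[0.5,0,0,-0.05,0],[0.5,0,0,-0.05,0]])

```text
time: 8.95
ee_pos: [484.3, -245.1, 6.2]
ee_rot: [-2.153, -2.286, 0.001]
wrist_force: [-0.1, 0.2, 1.6]
finger_gap: 36.6
gripper_force: 0.0
```

>>> play_rows(plan=[[0.5,0,0,0,0],[0.5,0,0,0,0],[0.5,0,0,0,0]])

```text
time: 9.25
ee_pos: [484.6, -245.1, 6.7]
ee_rot: [-2.154, -2.286, 0.0]
wrist_force: [0.4, 0.2, -0.2]
finger_gap: 46.3
gripper_force: 0.0
```

```bash
python3 - <<'E'
from h import *
st();to(484,-246.5,-18,1.63)
E
```

```text
t 9.25 pos [ 484.6 -245.1    6.7] jig [ -47.4 -235.4] yaw 1.631 gap 46.3 gf 0.0 F [ 0.4  0.2 -0.2]
x -0.0044 y -0.0023 z 0.0825 roll 0.0002 rows 0.5
```

>>> play_rows(plan=[[0.5,0,0,0.04,0],[0.5,0,0,0.07,0],[0.5,0,0,0.082,0],[0.5,0,0,0.082,0]])

```text
time: 9.65
ee_pos: [484.2, -244.8, -18.6]
ee_rot: [-2.153, -2.286, 0.001]
wrist_force: [0.4, 0.2, -0.0]
finger_gap: 46.5
gripper_force: 0.0
```

>>> play_rows(plan=[[0.9,0,0,0,0],[0.9,0,0,0,0],[0.9,0,0,0,0],[0.9,0,0,0,0],[0.9,0,0,0,0]], squeeze=25)

```text
time: 10.15
ee_pos: [484.8, -245.3, -17.4]
ee_rot: [2.154, 2.286, 0.0]
wrist_force: [-1.3, -0.6, 1.9]
finger_gap: 28.0
gripper_force: 25.0
```

>>> play_rows(plan=[[0.9,0,0,0,0],[0.9,0,0,-0.2,0],[0.9,0,0,-0.2,0],[0.9,0,0,-0.2,0]])

```text
time: 10.55
ee_pos: [485.7, -245.9, 44.0]
ee_rot: [2.153, 2.284, 0.002]
wrist_force: [-0.4, -1.0, 0.0]
finger_gap: 27.9
gripper_force: 25.0
```

```bash
python3 - <<'E'
from h import *
st()
a=J(-12,42);print(a)
p=to(500,-180,50,0.9);p=to(530,-60,50,0.2,p);p=to(*a,30,JY,p)
E
```

```text
t 10.55 pos [ 485.7 -245.9   44. ] jig [ -46.3 -236. ] yaw 1.630 gap 27.9 gf 25.0 F [-0.4 -1.   0. ]
[554.3299668   25.66839882]
x 0.2165 y 0.0606 z -0.0200 roll 0.2323 rows 4.9
x 0.3755 y -0.1703 z 0.0000 roll 0.2228 rows 4.7
x 0.1362 y -0.2638 z 0.0667 roll 0.1035 rows 2.2
```

Gripped, with a 28 mm gap. Carrying it to the jig.

>>> play_rows(plan=[[0.9,0.2165,0.0606,-0.02,0.2323],[0.9,0.2165,0.0606,-0.02,0.2323],[0.9,0.2165,0.0606,-0.02,0.2323],[0.9,0.2165,0.0606,-0.02,0.2323],[0.9,0.2165,0.0606,-0.02,0.2323]])

```text
time: 11.05
ee_pos: [498.6, -179.1, 47.4]
ee_rot: [-2.832, -1.36, 0.002]
wrist_force: [0.6, 0.1, -0.8]
finger_gap: 27.8
gripper_force: 25.0
```

>>> play_rows(plan=[[0.9,0.3755,-0.1703,0,0.2228],[0.9,0.3755,-0.1703,0,0.2228],[0.9,0.3755,-0.1703,0,0.2228],[0.9,0.3755,-0.1703,0,0.2228],[0.9,0.3755,-0.1703,0,0.2228]])

```text
time: 11.55
ee_pos: [528.7, -58.1, 47.3]
ee_rot: [3.125, 0.31, -0.002]
wrist_force: [-0.6, -0.1, -1.0]
finger_gap: 27.3
gripper_force: 25.0
```

>>> play_rows(plan=[[0.9,0.1362,-0.2638,0.0667,0.1035],[0.9,0.1362,-0.2638,0.0667,0.1035],[0.9,0.1362,-0.2638,0.0667,0.1035],[0.9,0.1362,-0.2638,0.0667,0.1035]])

```text
time: 11.95
ee_pos: [552.5, 27.4, 27.1]
ee_rot: [3.134, -0.19, -0.003]
wrist_force: [-0.1, -1.0, -0.7]
finger_gap: 28.0
gripper_force: 25.0
```

```bash
python3 - <<'E'
from h import *
st()
to(*J(-12,42),30,JY)
im=ctrl.get_image("wrist");cv2.imwrite("pics/w5.png",im)
E
```

```text
t 11.95 pos [552.5  27.4  27.1] jig [-14.   43.5] yaw -0.121 gap 28.0 gf 25.0 F [-0.1 -1.  -0.7]
x 0.0068 y 0.0050 z -0.0097 roll 0.0013 rows 0.1
```

View pics/w5.png

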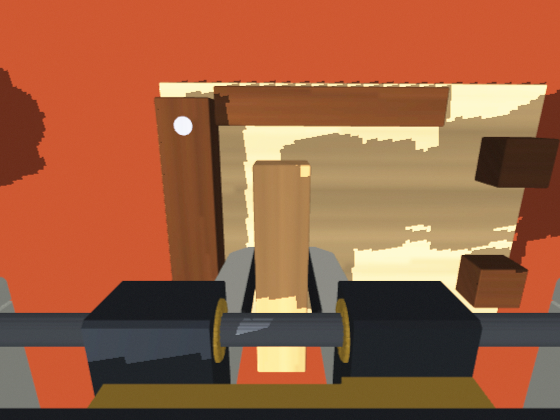

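The wrist view shows the held stave at (281,230), parallel to the fence (inner top edge about column 214). The stop's edge is at row 126 and the posts are at (515,150) and (490,268). I'll refine the jig frame from these edges.

```bash
python3 - <<'E'
from h import *
c=ctrl.get_calibration("wrist");im=cv2.imread("pics/w5.png")
# stop inner edge rows at several columns, via saturation/brightness gradient
g=cv2.cvtColor(im,cv2.COLOR_BGR2GRAY).astype(float);hsv=cv2.cvtColor(im,cv2.COLOR_BGR2HSV)
P=[]
for u in range(225,440,10):
    col=cv2.GaussianBlur(g,(3,3),0)[112:140,u];k=np.argmax(np.diff(col));P.append(onplane(c,u,112.5+k,22)[:2])
P=np.array(P);f=np.polyfit(P[:,1],P[:,0],1)
d=np.arctan2(-f[0],1);print("stop edge: yaw", -np.arctan(f[0]),"jig x of edge",np.array([inJ(p)[0] for p in P]).round(1))
for v in (105,150,180,210,240): print(v,g[v,150:235:1].astype(int)[[0,5,8,10,12,15,40,50,55,58,60,62,64,66,68,70,72,75,78,80]])
for n,p,z in [("fence outer far corner",(160,98),34),("fence inner far",(214,98),34),("base TL",(161,83),10),("base TR",(545,86),10),("stop right",(447,126),22),("held far L",(254,162),60),("held far R",(309,162),60)]:
    w=onplane(c,*p,z);print(n,w.round(1),inJ(w).round(1))
E
```

```text
stop edge: yaw -0.12555920444802918 jig x of edge [60.6 60.6 60.6 60.6 60.7 60.7 60.7 60.7 60.8 60.8 60.8 60.8 60.8 60.3
 60.9 60.9 60.9 60.9 60.4 60.4 60.4 60.5]
105 [121  96  96  94  94  91  90  86  86  64  32  32  39  54  52  52  51  73
 101 100]
150 [120 119 117  95  95  94  90  85  87  86  79  35  32  35  32 136 140 140
 141 140]
180 [120 120 120 119 102  94  90  82  86  89  88  72  33  35  34  60 155 156
 156 155]
210 [121 120 119 120 122  92  90  80  85  88  88  89  64  35  34  35  92 148
 148 146]
240 [121 121 120 120 121 120  89  86  84  83  88  86  89  52  34  35  37 162
 164 163]
fence outer far corner [648.8  80.4  34. ] [ 75. 108.]
fence inner far [645.3  51.4  34. ] [75.1 78.9]
base TL [659.7  86.2  10. ] [ 85.  115.2]
base TR [ 629.9 -144.2   10. ] [  84.2 -117.1]
stop right [614.4 -79.8  22. ] [ 60.8 -55.1]
held far L [611.6  32.4  60. ] [44.  55.9]
held far R [608.4   5.8  60. ] [44.1 29. ]
```

```bash
sed -i 's/^JO=.*/JO=np.array([561.3,-19.0]);JY=-0.125/' h.py; python3 - <<'E'
from h import *
st();to(*J(-12,46),-8,JY)
E
```

```text
t 12.00 pos [552.4  26.   27.5] jig [-14.5  43.5] yaw -0.122 gap 27.7 gf 25.0 F [ 0.2 -0.1 -0.2]
x 0.0082 y -0.0082 z 0.1184 roll 0.0009 rows 0.7
```

>>> play_rows(plan=[[0.9,0.007,-0.006,0.06,0],[0.9,0.007,-0.006,0.1,0],[0.9,0.007,-0.006,0.112,0],[0.9,0.007,-0.006,0.112,0]])

```text
time: 12.4
ee_pos: [554.8, 26.8, -5.8]
ee_rot: [3.135, -0.197, -0.002]
wrist_force: [-0.2, 0.5, -0.7]
finger_gap: 27.8
gripper_force: 25.0
```

>>> play_rows(plan=[[0.9,0,0,0.005,0],[0.9,0.02,0,0.005,0],[0.9,0.035,0,0.005,0],[0.9,0.04,0,0.005,0]])

```text
time: 12.8
ee_pos: [568.6, 26.4, -6.4]
ee_rot: [-3.135, 0.195, -0.002]
wrist_force: [-0.6, -0.3, -0.5]
finger_gap: 27.8
gripper_force: 25.0
```

```bash
python3 - <<'E'
from h import *
st()
E
```

```text
t 12.80 pos [568.6  26.4  -6.4] jig [ 1.5 45.9] yaw -0.124 gap 27.8 gf 25.0 F [-0.6 -0.3 -0.5]
```

>>> play_rows(plan=[[0.9,0,0,0.003,0],[0.9,0,0,0.005,0],[0.9,0.005,0,0.005,0],[0.9,0.005,0,0.005,0]])

```text
time: 13.2
ee_pos: [568.0, 26.5, -7.4]
ee_rot: [-3.135, 0.195, 0.002]
wrist_force: [-4.3, 0.5, 13.1]
finger_gap: 27.6
gripper_force: 25.0
```

>>> play_rows(plan=[[0.9,0.004,0,0,0],[0.9,0.004,0,0,0],[0.9,0.004,0,0,0]])

```text
time: 13.5
ee_pos: [568.0, 26.5, -7.4]
ee_rot: [-3.135, 0.195, 0.005]
wrist_force: [-7.1, 0.8, 15.8]
finger_gap: 27.7
gripper_force: 25.0
```

>>> play_rows(plan=[[0.9,0.004,0,0,0],[0.9,0.004,0,0,0],[0.9,0.004,0,0,0]])

```text
time: 13.8
ee_pos: [567.9, 26.5, -7.4]
ee_rot: [-3.135, 0.195, 0.008]
wrist_force: [-9.9, 0.8, 19.6]
finger_gap: 27.7
gripper_force: 25.0
```

>>> play_rows(plan=[[0.9,0.004,0,0,0],[0.9,0.004,0,0,0],[0.9,0.004,0,0,0]])

```text
time: 14.1
ee_pos: [569.1, 26.3, -7.4]
ee_rot: [-3.135, 0.195, 0.008]
wrist_force: [-10.7, 0.6, 18.6]
finger_gap: 27.8
gripper_force: 25.0
```

>>> play_rows(plan=[[0.9,0,0,-0.003,0],[0.9,0.005,0,-0.003,0],[0.9,0.005,0,-0.003,0]])

```text
time: 14.4
ee_pos: [569.6, 26.2, -7.4]
ee_rot: [-3.135, 0.194, 0.012]
wrist_force: [-9.6, 1.4, 9.2]
finger_gap: 27.6
gripper_force: 25.0
```

>>> play_rows(plan=[[0.9,0.004,0,0,0],[0.9,0.004,0,0,0],[0.9,0.004,0,0,0]])

```text
time: 14.7
ee_pos: [569.6, 26.2, -7.4]
ee_rot: [-3.135, 0.194, 0.015]
wrist_force: [-12.6, 2.7, 12.9]
finger_gap: 27.5
gripper_force: 25.0
```

>>> play_rows(plan=[[0.9,0.004,0,0,0],[0.9,0.004,0,0,0],[0.9,0.004,0,0,0]])

```text
time: 15.0
ee_pos: [569.7, 26.2, -7.5]
ee_rot: [-3.135, 0.194, 0.018]
wrist_force: [-14.6, 2.1, 13.7]
finger_gap: 27.9
gripper_force: 25.0
```

```bash
python3 - <<'E'
from h import *
st();c=ctrl.get_calibration("wrist");im=ctrl.get_image("wrist");cv2.imwrite("pics/w6.png",im)
g=cv2.cvtColor(im,cv2.COLOR_BGR2GRAY)
for v in range(85,170,3):print(v,g[v,281],im[v,281],g[v,300],g[v,330])
E
```

```text
t 15.00 pos [569.7  26.2  -7.5] jig [ 2.7 45.9] yaw -0.124 gap 27.9 gf 25.0 F [-14.6   2.1  13.7]
85 126 [ 55  95 215] 125 126
88 125 [ 51  94 215] 125 125
91 124 [ 53  92 215] 125 125
94 125 [ 54  93 215] 127 125
97 127 [ 54  95 216] 127 125
100 126 [ 53  95 215] 125 125
103 125 [ 52  93 215] 126 127
106 125 [ 52  93 214] 125 127
109 100 [ 43  73 175] 116 65
112 239 [189 242 252] 237 236
115 159 [109 156 184] 159 159
118 83 [ 41  73 120] 81 81
121 95 [ 45  83 138] 93 100
124 92 [ 44  79 136] 91 96
127 96 [ 44  84 139] 95 95
130 101 [ 46  88 146] 97 96
133 105 [ 48  91 153] 101 99
136 103 [ 47  89 152] 103 102
139 105 [ 49  91 153] 104 101
142 103 [ 48  89 151] 102 98
145 101 [ 48  88 148] 102 99
148 102 [ 47  88 150] 102 101
151 106 [ 50  93 154] 103 102
154 97 [ 46  84 142] 102 103
157 53 [28 46 77] 53 102
160 53 [27 47 75] 53 103
163 74 [43 67 98] 75 96
166 140 [ 85 133 176] 165 158
169 151 [ 89 143 189] 140 155
```

```bash
python3 - <<'E'
from h import *
c=ctrl.get_calibration("wrist")
print([inJ(onplane(c,281,v,30))[0].round(1) for v in (155,160,163,165)], [inJ(onplane(c,330,v,22))[0].round(1) for v in (160,163,165)])
im=cv2.imread("pics/w6.png");cv2.imwrite("pics/w6c.png",cv2.resize(im[100:280,150:420],None,fx=2.9,fy=2.9))
E
```

```text
[np.float64(65.1), np.float64(62.8), np.float64(61.4), np.float64(60.4)] [np.float64(61.8), np.float64(60.3), np.float64(59.3)]
```

View pics/w6c.png

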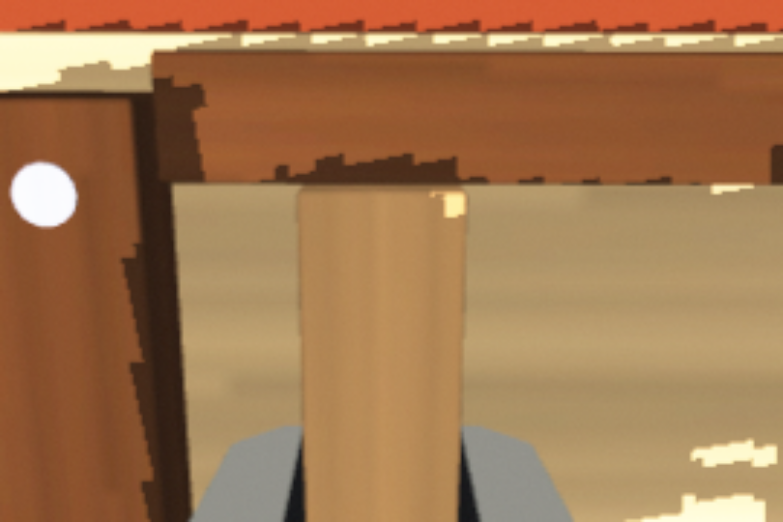

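The crop shows the stave's end flush with the stop at (380,185), with the fence to its left. I'll release, rise, close, then push it to the fence from the −y side.

>>> play_rows(plan=[[0.62,-0.006,0,-0.003,0],[0.62,-0.006,0,-0.003,0],[0.62,-0.006,0,-0.003,0],[0.62,-0.006,0,-0.1,0],[0.62,-0.006,0,-0.1,0]])

```text
time: 15.55
ee_pos: [576.5, 25.4, 24.9]
ee_rot: [-3.135, 0.196, -0.006]
wrist_force: [1.2, -0.0, 0.6]
finger_gap: 35.6
gripper_force: 0.0
```

>>> play_rows(plan=[[0.97,0,0.13,0,0],[0.97,0,0.13,0,0],[0.97,0,0.13,0,0],[0.97,0,0.13,0,0],[0.97,0,0.13,0,0]])

```text
time: 16.05
ee_pos: [569.8, -12.1, 22.4]
ee_rot: [-3.135, 0.193, 0.0]
wrist_force: [0.2, 0.2, 0.7]
finger_gap: 4.1
gripper_force: 0.0
```

```bash
python3 - <<'E'
from h import *
st();p=to(*J(0,7),-6,JY);p=to(*J(0,30),-6,JY,p)
E
```

```text
t 16.05 pos [569.8 -12.1  22.4] jig [7.6 7.9] yaw -0.123 gap 4.1 gf 0.0 F [0.2 0.2 0.7]
x -0.0253 y 0.0029 z 0.0946 roll 0.0006 rows 0.6
x -0.0000 y -0.0767 z -0.0000 roll -0.0000 rows 0.5
```

>>> play_rows(plan=[[0.97,-0.0253,0.003,0.094,0],[0.97,-0.0253,0.003,0.094,0],[0.97,-0.0253,0.003,0.094,0],[0.97,-0.0253,-0.04,0.094,0],[0.97,-0.0253,-0.07,0.094,0]])

```text
time: 16.55
ee_pos: [565.7, 10.1, -4.8]
ee_rot: [-3.135, 0.195, -0.002]
wrist_force: [0.7, 0.2, 0.4]
finger_gap: 2.8
gripper_force: 0.1
```

>>> play_rows(plan=[[0.97,0,-0.01,0,0],[0.97,0,-0.02,0,0],[0.97,0,-0.02,0,0]])

```text
time: 16.85
ee_pos: [565.7, 15.3, -5.3]
ee_rot: [-3.135, 0.194, -0.001]
wrist_force: [-0.2, -0.5, -0.4]
finger_gap: 3.0
gripper_force: 0.0
```

```bash
python3 - <<'E'
from h import *
st()
E
```

```text
t 16.85 pos [565.7  15.3  -5.3] jig [ 0.1 34.6] yaw -0.124 gap 3.0 gf 0.0 F [-0.2 -0.5 -0.4]
```

>>> play_rows(plan=[[0.97,0,-0.007,0,0],[0.97,0,-0.01,0,0],[0.97,0,-0.01,0,0]])

```text
time: 17.15
ee_pos: [565.8, 17.5, -5.6]
ee_rot: [3.135, -0.196, -0.0]
wrist_force: [-0.2, 0.7, 0.6]
finger_gap: 2.7
gripper_force: 0.0
```

>>> play_rows(plan=[[0.97,0,-0.007,0,0],[0.97,0,-0.007,0,0],[0.97,0,-0.007,0,0]])

```text
time: 17.45
ee_pos: [566.1, 19.7, -5.6]
ee_rot: [-3.135, 0.195, 0.0]
wrist_force: [-0.5, -0.9, -0.7]
finger_gap: 2.9
gripper_force: 0.0
```

>>> play_rows(plan=[[0.97,0,-0.007,0,0],[0.97,0,-0.007,0,0],[0.97,0,-0.007,0,0]])

```text
time: 17.75
ee_pos: [566.3, 21.2, -5.6]
ee_rot: [3.135, -0.196, -0.0]
wrist_force: [-1.2, -3.2, 1.5]
finger_gap: 2.8
gripper_force: 1.7
```

>>> play_rows(plan=[[0.97,0,-0.007,0,0],[0.97,0,-0.007,0,0],[0.97,0,-0.007,0,0]])

```text
time: 18.05
ee_pos: [566.3, 21.3, -5.5]
ee_rot: [3.133, -0.199, -0.001]
wrist_force: [-1.8, -10.0, 1.3]
finger_gap: 3.0
gripper_force: 4.8
```

Stave one is seated against the fence, with 10 N and no further motion. Next is the stave at about (399,-244).

```bash
cat >> h.py <<'E'
def path(*ws):
    p=None
    for w in ws: p=to(*w,p) if p else to(*w)
E
python3 - <<'E'
from h import *
st();path((*J(0,20),45,JY),(520,-70,60,0.5),(440,-170,60,1.1),(398.5,-244,60,1.674),(398.5,-244,-18,1.674))
E
```

```text
t 18.05 pos [566.3  21.3  -5.5] jig [-0.1 40.6] yaw -0.127 gap 3.0 gf 4.8 F [ -1.8 -10.    1.3]
x 0.0005 y 0.0688 z -0.1684 roll -0.0005 rows 1.1
x -0.1154 y 0.2525 z -0.0500 roll -0.1989 rows 4.2
x -0.3938 y 0.1647 z 0.0000 roll -0.1910 rows 4.0
x -0.2826 y -0.0114 z -0.0000 roll -0.1827 rows 3.8
x 0.0000 y 0.0000 z 0.2600 roll -0.0000 rows 1.6
```

>>> play_rows(plan=[[0.97,0,0.05,0,0],[0.97,0,0.069,-0.1,0],[0.97,0,0.069,-0.168,0],[0.97,0,0.069,-0.168,0]])

```text
time: 18.45
ee_pos: [565.6, 2.9, 47.1]
ee_rot: [-3.135, 0.196, -0.006]
wrist_force: [0.7, 0.0, 0.1]
finger_gap: 2.8
gripper_force: 0.0
```

>>> play_rows(plan=[[0.5,-0.1154,0.2525,-0.05,-0.1989],[0.5,-0.1154,0.2525,-0.05,-0.1989],[0.5,-0.1154,0.2525,-0.05,-0.1989],[0.5,-0.1154,0.2525,-0.05,-0.1989],[0.5,-0.1154,0.2525,-0.05,-0.1989]])

```text
time: 18.95
ee_pos: [520.1, -67.7, 59.4]
ee_rot: [-3.042, -0.782, -0.0]
wrist_force: [-0.0, -0.3, 0.5]
finger_gap: 38.3
gripper_force: 0.0
```

>>> play_rows(plan=[[0.5,-0.3938,0.1647,0,-0.191],[0.5,-0.3938,0.1647,0,-0.191],[0.5,-0.3938,0.1647,0,-0.191],[0.5,-0.3938,0.1647,0,-0.191],[0.5,-0.3938,0.1647,0,-0.191]])

```text
time: 19.45
ee_pos: [439.9, -168.1, 59.5]
ee_rot: [-2.679, -1.639, -0.0]
wrist_force: [1.3, -0.5, -0.8]
finger_gap: 46.5
gripper_force: 0.0
```

>>> play_rows(plan=[[0.5,-0.2826,-0.0114,0,-0.1827],[0.5,-0.2826,-0.0114,0,-0.1827],[0.5,-0.2826,-0.0114,0,-0.1827],[0.5,-0.2826,-0.0114,0,-0.1827],[0.5,-0.2826,-0.0114,0,-0.1827]])

```text
time: 19.95
ee_pos: [399.4, -241.0, 59.5]
ee_rot: [-2.107, -2.33, -0.002]
wrist_force: [-0.6, -0.1, 0.1]
finger_gap: 46.5
gripper_force: 0.0
```

```bash
cat >> h.py <<'E'
def look(z=20,amin=300,rmax=300,name=None):
    c=ctrl.get_calibration("wrist");im=ctrl.get_image("wrist")
    if name: cv2.imwrite("pics/%s.png"%name,im)
    H,S,V=cv2.split(cv2.cvtColor(im,cv2.COLOR_BGR2HSV));m=((H>=12)&(H<=30)&(S>60)&(V>60));m[rmax:]=0
    return rect(c,m,z,amin)
E
python3 - <<'E'
from h import *
st();look(name="w7");path((398.5,-244,-18,1.674))
E
```

```text
t 19.95 pos [ 399.4 -241.    59.5] jig [-132.9 -240.5] yaw 1.671 gap 46.5 gf 0.0 F [-0.6 -0.1  0.1]
px [278. 224.] c 398.1 -242.8 size 119.5 28.2 ang -1.469
px [478.  54.] c 516.5 -101.1 size 139.1 64.0 ang -0.125
x -0.0100 y -0.0042 z 0.2586 roll -0.0019 rows 1.6
```

>>> play_rows(plan=[[0.5,-0.006,-0.004,0.13,-0.001],[0.5,-0.006,-0.004,0.24,-0.001],[0.5,-0.006,-0.004,0.258,-0.001],[0.5,-0.006,-0.004,0.258,-0.001]])

```text
time: 20.4
ee_pos: [397.9, -242.5, -18.1]
ee_rot: [-2.1, -2.334, 0.002]
wrist_force: [-0.1, -0.4, -0.3]
finger_gap: 46.7
gripper_force: 0.0
```

>>> play_rows(plan=[[0.9,0,0,0,0],[0.9,0,0,0,0],[0.9,0,0,0,0],[0.9,0,0,0,0],[0.9,0,0,0,0]], squeeze=30)

```text
time: 20.9
ee_pos: [398.5, -244.0, -16.4]
ee_rot: [2.1, 2.334, 0.001]
wrist_force: [-0.5, 0.5, 9.9]
finger_gap: 27.4
gripper_force: 30.0
```

>>> play_rows(plan=[[0.9,0,0,0,0],[0.9,0,0,-0.15,0],[0.9,0,0,-0.22,0],[0.9,0,0,-0.22,0]])

```text
time: 21.3
ee_pos: [398.9, -244.7, 51.2]
ee_rot: [2.099, 2.332, 0.002]
wrist_force: [0.3, -0.9, -0.2]
finger_gap: 27.7
gripper_force: 30.0
```

```bash
python3 - <<'E'
from h import *
st();path((440,-170,50,1.1),(520,-80,50,0.5),(*J(-5,17),50,JY),(*J(-5,17),-6,JY))
E
```

```text
t 21.30 pos [ 398.9 -244.7   51.2] jig [-133.  -244.1] yaw 1.676 gap 27.7 gf 30.0 F [ 0.3 -0.9 -0.2]
x 0.2331 y 0.1623 z 0.0041 roll 0.1833 rows 3.8
x 0.3883 y 0.1016 z 0.0000 roll 0.1910 rows 4.0
x 0.2379 y -0.1681 z -0.0000 roll 0.1989 rows 4.2
x 0.0000 y 0.0000 z 0.1867 roll -0.0000 rows 1.1
```

>>> play_rows(plan=[[0.9,0.2331,0.1623,0.0041,0.1833],[0.9,0.2331,0.1623,0.0041,0.1833],[0.9,0.2331,0.1623,0.0041,0.1833],[0.9,0.2331,0.1623,0.0041,0.1833],[0.9,0.2331,0.1623,0.0041,0.1833]])

```text
time: 21.8
ee_pos: [438.8, -168.6, 46.9]
ee_rot: [2.678, 1.642, -0.001]
wrist_force: [-0.6, -0.1, -0.5]
finger_gap: 27.6
gripper_force: 30.0
```

>>> play_rows(plan=[[0.9,0.3883,0.1016,0,0.191],[0.9,0.3883,0.1016,0,0.191],[0.9,0.3883,0.1016,0,0.191],[0.9,0.3883,0.1016,0,0.191],[0.9,0.3883,0.1016,0,0.191]])

```text
time: 22.3
ee_pos: [518.7, -78.3, 46.8]
ee_rot: [3.042, 0.783, -0.001]
wrist_force: [0.2, 0.0, -0.4]
finger_gap: 27.4
gripper_force: 30.0
```

>>> play_rows(plan=[[0.9,0.2379,-0.1681,0,0.1989],[0.9,0.2379,-0.1681,0,0.1989],[0.9,0.2379,-0.1681,0,0.1989],[0.9,0.2379,-0.1681,0,0.1989],[0.9,0.2379,-0.1681,0,0.1989]])

```text
time: 22.8
ee_pos: [556.3, -1.0, 46.9]
ee_rot: [3.135, -0.19, -0.002]
wrist_force: [-0.1, 0.7, 0.3]
finger_gap: 27.9
gripper_force: 30.0
```

```bash
python3 - <<'E'
from h import *
st();path((*J(-5,17),-6,JY))
E
```

```text
t 22.80 pos [556.3  -1.   46.9] jig [-7.2 17.3] yaw -0.121 gap 27.9 gf 30.0 F [-0.1  0.7  0.3]
x 0.0073 y 0.0009 z 0.1763 roll 0.0013 rows 1.1
```

>>> play_rows(plan=[[0.9,0.005,0.001,0.1,0.001],[0.9,0.005,0.001,0.16,0.001],[0.9,0.005,0.001,0.174,0.001],[0.9,0.005,0.001,0.174,0.001]])

```text
time: 23.2
ee_pos: [557.6, -1.7, -5.3]
ee_rot: [3.135, -0.192, -0.003]
wrist_force: [0.5, -1.0, -0.4]
finger_gap: 27.6
gripper_force: 30.0
```

>>> play_rows(plan=[[0.9,0.01,0,0,0],[0.9,0.02,0,0,0],[0.9,0.02,0,0,0]])

```text
time: 23.5
ee_pos: [564.2, -1.7, -4.6]
ee_rot: [3.135, -0.197, -0.001]
wrist_force: [-2.1, -0.3, -0.7]
finger_gap: 27.9
gripper_force: 30.0
```

>>> play_rows(plan=[[0.9,0.007,0,0,0],[0.9,0.007,0,0,0],[0.9,0.007,0,0,0]])

```text
time: 23.8
ee_pos: [564.1, -1.7, -5.1]
ee_rot: [3.135, -0.197, -0.006]
wrist_force: [-6.5, -0.1, 1.5]
finger_gap: 27.7
gripper_force: 30.0
```

```bash
python3 - <<'E'
from h import *
st()
E
```

```text
t 23.80 pos [564.1  -1.7  -5.1] jig [ 0.7 17.6] yaw -0.125 gap 27.7 gf 30.0 F [-6.5 -0.1  1.5]
```

>>> play_rows(plan=[[0.62,-0.004,0,0.002,0],[0.62,-0.004,0,0.002,0],[0.62,-0.004,0,0.002,0],[0.62,-0.004,0,-0.1,0],[0.62,-0.004,0,-0.1,0]])

```text
time: 24.3
ee_pos: [567.4, -1.6, 27.5]
ee_rot: [-3.135, 0.198, -0.007]
wrist_force: [0.2, -0.3, 0.9]
finger_gap: 35.1
gripper_force: 0.0
```

>>> play_rows(plan=[[0.97,0,0.117,0,0],[0.97,0,0.117,0,0],[0.97,0,0.117,0,0],[0.97,0,0.117,0,0],[0.97,0,0.117,0,0]])

```text
time: 24.8
ee_pos: [561.1, -35.4, 24.8]
ee_rot: [-3.135, 0.196, 0.0]
wrist_force: [-0.3, -0.2, 0.5]
finger_gap: 4.0
gripper_force: 0.0
```

```bash
python3 - <<'E'
from h import *
st();path((*J(0,-17),-6,JY),(*J(0,10),-6,JY))
E
```

```text
t 24.80 pos [561.1 -35.4  24.8] jig [  1.9 -16.3] yaw -0.125 gap 4.0 gf 0.0 F [-0.3 -0.2  0.5]
x -0.0062 y 0.0022 z 0.1028 roll -0.0000 rows 0.6
x -0.0000 y -0.0900 z -0.0000 roll -0.0000 rows 0.5
```

>>> play_rows(plan=[[0.97,-0.006,0.003,0.1,0],[0.97,-0.006,0.003,0.1,0],[0.97,-0.006,0.003,0.1,0],[0.97,-0.006,-0.05,0.1,0],[0.97,-0.006,-0.085,0.1,0]])

```text
time: 25.3
ee_pos: [562.9, -9.9, -4.1]
ee_rot: [-3.135, 0.198, -0.001]
wrist_force: [0.3, -0.0, -0.6]
finger_gap: 2.6
gripper_force: 0.1
```

>>> play_rows(plan=[[0.97,0,-0.005,0,0],[0.97,0,-0.01,0,0],[0.97,0,-0.01,0,0]])

```text
time: 25.6
ee_pos: [562.8, -8.0, -4.7]
ee_rot: [3.135, -0.198, 0.001]
wrist_force: [-0.0, -0.7, -0.3]
finger_gap: 2.7
gripper_force: 0.0
```

>>> play_rows(plan=[[0.97,0,-0.007,0,0],[0.97,0,-0.007,0,0],[0.97,0,-0.007,0,0]])

```text
time: 25.9
ee_pos: [562.9, -6.6, -4.9]
ee_rot: [3.135, -0.2, -0.0]
wrist_force: [-0.6, -4.2, 3.3]
finger_gap: 2.8
gripper_force: 1.7
```

```bash
python3 - <<'E'
from h import *
st()
E
```

```text
t 25.90 pos [562.9  -6.6  -4.9] jig [ 0.  12.5] yaw -0.127 gap 2.8 gf 1.7 F [-0.6 -4.2  3.3]
```

Seated exactly where expected. Next is the third stave, at about (461.5,-412).

```bash
python3 - <<'E'
from h import *
path((*J(0,0),45,JY),(515,-130,60,0.4),(490,-270,60,1.0),(461.5,-412,60,1.524))
E
```

```text
x -0.0001 y 0.0417 z -0.1662 roll -0.0007 rows 1.0
x -0.1070 y 0.3864 z -0.0500 roll -0.1671 rows 3.5
x -0.2585 y 0.3974 z 0.0000 roll -0.1910 rows 4.0
x -0.4496 y 0.1758 z -0.0000 roll -0.1668 rows 3.5
```

>>> play_rows(plan=[[0.97,0,0.042,0,0],[0.97,0,0.042,-0.12,0],[0.97,0,0.042,-0.166,0],[0.97,0,0.042,-0.166,0]])

```text
time: 26.3
ee_pos: [562.6, -18.7, 46.6]
ee_rot: [-3.135, 0.199, -0.005]
wrist_force: [0.1, 1.1, -0.2]
finger_gap: 3.1
gripper_force: 0.0
```

>>> play_rows(plan=[[0.5,-0.107,0.3864,-0.05,-0.1671],[0.5,-0.107,0.3864,-0.05,-0.1671],[0.5,-0.107,0.3864,-0.05,-0.1671],[0.5,-0.107,0.3864,-0.05,-0.1671],[0.5,-0.107,0.3864,-0.05,-0.1671]])

```text
time: 26.8
ee_pos: [514.4, -130.1, 59.3]
ee_rot: [-3.079, -0.621, 0.0]
wrist_force: [0.4, 0.1, -0.3]
finger_gap: 37.8
gripper_force: 0.0
```

>>> play_rows(plan=[[0.5,-0.2585,0.3974,0,-0.191],[0.5,-0.2585,0.3974,0,-0.191],[0.5,-0.2585,0.3974,0,-0.191],[0.5,-0.2585,0.3974,0,-0.191],[0.5,-0.2585,0.3974,0,-0.191]])

```text
time: 27.3
ee_pos: [489.4, -269.7, 59.0]
ee_rot: [-2.758, -1.501, -0.0]
wrist_force: [-0.1, 0.5, -0.6]
finger_gap: 46.6
gripper_force: 0.0
```

>>> play_rows(plan=[[0.5,-0.4496,0.1758,0,-0.1668],[0.5,-0.4496,0.1758,0,-0.1668],[0.5,-0.4496,0.1758,0,-0.1668],[0.5,-0.4496,0.1758,0,-0.1668],[0.5,-0.4496,0.1758,0,-0.1668]])

```text
time: 27.8
ee_pos: [461.3, -410.4, 59.0]
ee_rot: [-2.278, -2.161, -0.002]
wrist_force: [-0.3, 1.0, 1.4]
finger_gap: 46.7
gripper_force: 0.0
```

```bash
python3 - <<'E'
from h import *
st()
for r in look(name="w8"): path((r[1],r[2],-17,r[5]%np.pi))
E
```

```text
t 27.80 pos [ 461.3 -410.4   59. ] jig [ -50.4 -400.8] yaw 1.518 gap 46.7 gf 0.0 F [-0.3  1.   1.4]
px [281. 223.] c 461.3 -411.4 size 120.0 28.2 ang 1.525
px [384. 204.] c 538.6 -400.9 size 120.1 31.8 ang -1.486
x -0.0077 y -0.0017 z 0.2542 roll -0.0019 rows 1.5
x 0.0406 y 0.2538 z 0.2542 roll -0.0437 rows 2.2
```

>>> play_rows(plan=[[0.5,-0.005,-0.002,0.13,-0.002],[0.5,-0.005,-0.002,0.24,-0.002],[0.5,-0.005,-0.002,0.254,-0.002],[0.5,-0.005,-0.002,0.254,-0.002]])

```text
time: 28.25
ee_pos: [461.4, -410.1, -16.7]
ee_rot: [-2.265, -2.174, -0.0]
wrist_force: [-0.1, 0.3, 0.6]
finger_gap: 46.9
gripper_force: 0.0
```

>>> play_rows(plan=[[0.9,0,0,0,0],[0.9,0,0,0,0],[0.9,0,0,0,0],[0.9,0,0,0,0],[0.9,0,0,0,0]])

```text
time: 28.75
ee_pos: [461.1, -413.0, -15.0]
ee_rot: [2.266, 2.173, 0.001]
wrist_force: [0.1, 1.1, 7.4]
finger_gap: 28.0
gripper_force: 30.0
```

>>> play_rows(plan=[[0.9,0,0,0,0],[0.9,0,0,-0.15,0],[0.9,0,0,-0.22,0],[0.9,0,0,-0.22,0]])

```text
time: 29.15
ee_pos: [461.8, -414.0, 53.1]
ee_rot: [2.265, 2.17, 0.001]
wrist_force: [0.6, -0.5, 0.1]
finger_gap: 27.4
gripper_force: 30.0
```

```bash
python3 - <<'E'
from h import *
st();path((490,-270,50,1.0),(515,-130,50,0.4),(*J(-5,-11),50,JY),(*J(-5,-11),-5,JY))
E
```

```text
t 29.15 pos [ 461.8 -414.    53.1] jig [ -49.5 -404.3] yaw 1.528 gap 27.4 gf 30.0 F [ 0.6 -0.5  0.1]
x 0.4836 y 0.0733 z 0.0103 roll 0.1681 rows 3.5
x 0.4377 y -0.1820 z 0.0000 roll 0.1910 rows 4.0
x 0.2534 y -0.2573 z -0.0000 roll 0.1671 rows 3.5
x 0.0000 y 0.0000 z 0.1833 roll -0.0000 rows 1.1
```

>>> play_rows(plan=[[0.9,0.4836,0.0733,0.0103,0.1681],[0.9,0.4836,0.0733,0.0103,0.1681],[0.9,0.4836,0.0733,0.0103,0.1681],[0.9,0.4836,0.0733,0.0103,0.1681],[0.9,0.4836,0.0733,0.0103,0.1681]])

```text
time: 29.65
ee_pos: [488.9, -266.8, 46.3]
ee_rot: [-2.754, -1.511, 0.001]
wrist_force: [-0.0, -1.0, -0.6]
finger_gap: 28.1
gripper_force: 30.0
```

>>> play_rows(plan=[[0.9,0.4377,-0.182,0,0.191],[0.9,0.4377,-0.182,0,0.191],[0.9,0.4377,-0.182,0,0.191],[0.9,0.4377,-0.182,0,0.191],[0.9,0.4377,-0.182,0,0.191]])

```text
time: 30.15
ee_pos: [513.4, -128.6, 46.3]
ee_rot: [3.078, 0.627, -0.001]
wrist_force: [-0.1, -0.5, -0.6]
finger_gap: 27.8
gripper_force: 30.0
```

>>> play_rows(plan=[[0.9,0.2534,-0.2573,0,0.1671],[0.9,0.2534,-0.2573,0,0.1671],[0.9,0.2534,-0.2573,0,0.1671],[0.9,0.2534,-0.2573,0,0.1671],[0.9,0.2534,-0.2573,0,0.1671]])

```text
time: 30.65
ee_pos: [553.1, -29.7, 46.2]
ee_rot: [3.134, -0.191, -0.001]
wrist_force: [-0.2, -1.2, -0.7]
finger_gap: 28.0
gripper_force: 30.0
```

```bash
python3 - <<'E'
from h import *
st();path((*J(-5,-11),-5,JY))
E
```

```text
t 30.65 pos [553.1 -29.7  46.2] jig [ -6.8 -11.7] yaw -0.122 gap 28.0 gf 30.0 F [-0.2 -1.2 -0.7]
x 0.0060 y -0.0023 z 0.1706 roll 0.0010 rows 1.0
```

>>> play_rows(plan=[[0.9,0.004,0,0.1,0.001],[0.9,0.004,0,0.155,0.001],[0.9,0.004,0,0.167,0.001],[0.9,0.004,0,0.167,0.001]])

```text
time: 31.05
ee_pos: [553.8, -30.0, -3.9]
ee_rot: [3.135, -0.198, -0.002]
wrist_force: [-0.6, -0.1, -0.7]
finger_gap: 27.8
gripper_force: 30.0
```

>>> play_rows(plan=[[0.9,0.01,0,0,0],[0.9,0.017,0,0,0],[0.9,0.017,0,0,0]])

```text
time: 31.35
ee_pos: [559.4, -29.1, -3.1]
ee_rot: [3.135, -0.199, -0.0]
wrist_force: [-2.1, -1.1, 0.2]
finger_gap: 28.2
gripper_force: 30.0
```

>>> play_rows(plan=[[0.9,0.007,0,0,0],[0.9,0.007,0,0,0],[0.9,0.007,0,0,0]])

```text
time: 31.65
ee_pos: [559.3, -28.9, -3.6]
ee_rot: [3.135, -0.199, -0.006]
wrist_force: [-7.2, -0.7, 0.9]
finger_gap: 27.7
gripper_force: 30.0
```

```bash
python3 - <<'E'
from h import *
st()
E
```

```text
t 31.65 pos [559.3 -28.9  -3.6] jig [ -0.8 -10.1] yaw -0.127 gap 27.7 gf 30.0 F [-7.2 -0.7  0.9]
```

>>> play_rows(plan=[[0.62,-0.004,0,0.002,0],[0.62,-0.004,0,0.002,0],[0.62,-0.004,0,0.002,0],[0.62,-0.004,0,-0.1,0],[0.62,-0.004,0,-0.1,0]])

```text
time: 32.15
ee_pos: [562.3, -28.8, 28.9]
ee_rot: [-3.135, 0.2, -0.007]
wrist_force: [1.2, -0.1, 0.1]
finger_gap: 35.3
gripper_force: 0.0
```

>>> play_rows(plan=[[0.97,0,0.117,0,0],[0.97,0,0.117,0,0],[0.97,0,0.117,0,0],[0.97,0,0.117,0,0],[0.97,0,0.117,0,0]])

```text
time: 32.65
ee_pos: [556.0, -62.6, 26.2]
ee_rot: [-3.135, 0.198, 0.0]
wrist_force: [-0.5, 0.6, -0.2]
finger_gap: 4.3
gripper_force: 0.0
```

```bash
python3 - <<'E'
from h import *
st();path((*J(0,-45),-6,JY),(*J(0,-18),-6,JY))
E
```

```text
t 32.65 pos [556.  -62.6  26.2] jig [  0.2 -43.9] yaw -0.126 gap 4.3 gf 0.0 F [-0.5  0.6 -0.2]
x -0.0007 y 0.0036 z 0.1075 roll -0.0003 rows 0.6
x 0.0000 y -0.0900 z -0.0000 roll -0.0000 rows 0.5
```

>>> play_rows(plan=[[0.97,0,0.005,0.105,0],[0.97,0,0.005,0.105,0],[0.97,0,0.005,0.105,0],[0.97,0,-0.05,0.105,0],[0.97,0,-0.085,0.105,0]])

```text
time: 33.15
ee_pos: [559.7, -37.3, -4.1]
ee_rot: [-3.135, 0.199, -0.001]
wrist_force: [0.5, 1.0, 0.8]
finger_gap: 2.9
gripper_force: 0.1
```

>>> play_rows(plan=[[0.97,0,-0.005,0,0],[0.97,0,-0.01,0,0],[0.97,0,-0.01,0,0]])

```text
time: 33.45
ee_pos: [559.6, -35.4, -4.7]
ee_rot: [3.135, -0.2, 0.001]
wrist_force: [-0.4, 0.1, -0.3]
finger_gap: 2.7
gripper_force: 0.0
```

>>> play_rows(plan=[[0.97,0,-0.007,0,0],[0.97,0,-0.007,0,0],[0.97,0,-0.007,0,0]])

```text
time: 33.75
ee_pos: [559.7, -34.4, -4.9]
ee_rot: [3.134, -0.202, 0.0]
wrist_force: [-0.9, -4.9, 4.1]
finger_gap: 2.6
gripper_force: 2.5
```

```bash
python3 - <<'E'
from h import *
st()
path((*J(0,-25),45,JY),(535,-130,60,0.4),(530,-270,60,1.0),(540.5,-401,60,1.655))
E
```

```text
t 33.75 pos [559.7 -34.4  -4.9] jig [  0.3 -15.4] yaw -0.128 gap 2.6 gf 2.5 F [-0.9 -4.9  4.1]
x -0.0009 y 0.0319 z -0.1663 roll -0.0011 rows 1.0
x -0.0409 y 0.2947 z -0.0500 roll -0.1671 rows 3.5
x -0.1971 y 0.4233 z 0.0000 roll -0.1910 rows 4.0
x -0.3485 y 0.2654 z -0.0000 roll -0.2085 rows 4.4
```

```bash
python3 - <<'E'
from h import *
path((*J(0,-25),45,JY),(520,-130,60,0.4),(505,-270,60,1.0),(540.5,-401,60,1.655))
E
```

```text
x -0.0009 y 0.0319 z -0.1663 roll -0.0011 rows 1.0
x -0.0905 y 0.3009 z -0.0500 roll -0.1671 rows 3.5
x -0.2278 y 0.4104 z 0.0000 roll -0.1910 rows 4.0
x -0.3035 y 0.3355 z -0.0000 roll -0.2085 rows 4.4
```

>>> play_rows(plan=[[0.97,0,0.032,0,0],[0.97,0,0.032,-0.12,0],[0.97,0,0.032,-0.166,0],[0.97,0,0.032,-0.166,0]])

```text
time: 34.15
ee_pos: [559.8, -42.8, 46.5]
ee_rot: [-3.135, 0.2, -0.005]
wrist_force: [0.4, -0.3, 0.1]
finger_gap: 2.5
gripper_force: 0.0
```

>>> play_rows(plan=[[0.5,-0.0905,0.3009,-0.05,-0.1671],[0.5,-0.0905,0.3009,-0.05,-0.1671],[0.5,-0.0905,0.3009,-0.05,-0.1671],[0.5,-0.0905,0.3009,-0.05,-0.1671],[0.5,-0.0905,0.3009,-0.05,-0.1671]])

```text
time: 34.65
ee_pos: [519.8, -129.1, 59.1]
ee_rot: [-3.079, -0.621, 0.0]
wrist_force: [-0.5, 0.4, -0.0]
finger_gap: 38.0
gripper_force: 0.0
```

>>> play_rows(plan=[[0.5,-0.2278,0.4104,0,-0.191],[0.5,-0.2278,0.4104,0,-0.191],[0.5,-0.2278,0.4104,0,-0.191],[0.5,-0.2278,0.4104,0,-0.191],[0.5,-0.2278,0.4104,0,-0.191]])

```text
time: 35.15
ee_pos: [504.2, -269.6, 58.8]
ee_rot: [-2.759, -1.499, -0.0]
wrist_force: [-0.1, -0.3, -0.0]
finger_gap: 46.3
gripper_force: 0.0
```

>>> play_rows(plan=[[0.5,-0.3035,0.3355,0,-0.2085],[0.5,-0.3035,0.3355,0,-0.2085],[0.5,-0.3035,0.3355,0,-0.2085],[0.5,-0.3035,0.3355,0,-0.2085],[0.5,-0.3035,0.3355,0,-0.2085]])

```text
time: 35.65
ee_pos: [540.5, -399.0, 58.6]
ee_rot: [-2.128, -2.309, -0.002]
wrist_force: [-1.1, 0.0, -0.2]
finger_gap: 46.6
gripper_force: 0.0
```

```bash
python3 - <<'E'
from h import *
st()
for r in look(name="w9"): path((r[1],r[2],-17,r[5]%np.pi))
E
```

```text
t 35.65 pos [ 540.5 -399.    58.6] jig [  26.8 -379.6] yaw 1.652 gap 46.6 gf 0.0 F [-1.1  0.  -0.2]
px [280. 224.] c 540.6 -400.2 size 119.0 28.2 ang -1.488
x -0.0065 y -0.0004 z 0.2523 roll 0.0002 rows 1.5
```

>>> play_rows(plan=[[0.5,-0.004,-0.001,0.13,0],[0.5,-0.004,-0.001,0.24,0],[0.5,-0.004,-0.001,0.252,0],[0.5,-0.004,-0.001,0.252,0]])

```text
time: 36.1
ee_pos: [540.2, -399.1, -16.5]
ee_rot: [-2.128, -2.308, -0.0]
wrist_force: [0.9, -0.4, 0.6]
finger_gap: 46.2
gripper_force: 0.0
```

>>> play_rows(plan=[[0.9,0,0,0,0],[0.9,0,0,0,0],[0.9,0,0,0,0],[0.9,0,0,0,0],[0.9,0,0,0,0]])

```text
time: 36.6
ee_pos: [540.6, -401.5, -14.4]
ee_rot: [2.128, 2.309, 0.001]
wrist_force: [0.2, 0.3, 7.3]
finger_gap: 27.6
gripper_force: 30.0
```

>>> play_rows(plan=[[0.9,0,0,0,0],[0.9,0,0,-0.15,0],[0.9,0,0,-0.22,0],[0.9,0,0,-0.22,0]])

```text
time: 37.0
ee_pos: [541.6, -402.3, 53.9]
ee_rot: [2.126, 2.306, 0.001]
wrist_force: [-0.0, 0.5, -1.5]
finger_gap: 28.1
gripper_force: 30.0
```

```bash
python3 - <<'E'
from h import *
st();path((500,-280,60,1.0),(515,-140,60,0.4),(*J(-5,-39),60,JY),(*J(-5,-39),-4,JY))
E
```

```text
t 37.00 pos [ 541.6 -402.3   53.9] jig [  28.2 -382.8] yaw 1.652 gap 28.1 gf 30.0 F [-0.   0.5 -1.5]
x 0.4176 y -0.1051 z -0.0204 roll 0.2075 rows 4.3
x 0.4197 y -0.2101 z 0.0000 roll 0.1910 rows 4.0
x 0.2196 y -0.2073 z -0.0000 roll 0.1671 rows 3.5
x 0.0000 y 0.0000 z 0.2133 roll -0.0000 rows 1.3
```

>>> play_rows(plan=[[0.9,0.4176,-0.1051,-0.0204,0.2075],[0.9,0.4176,-0.1051,-0.0204,0.2075],[0.9,0.4176,-0.1051,-0.0204,0.2075],[0.9,0.4176,-0.1051,-0.0204,0.2075],[0.9,0.4176,-0.1051,-0.0204,0.2075]])

```text
time: 37.5
ee_pos: [497.8, -277.5, 56.2]
ee_rot: [-2.759, -1.502, 0.001]
wrist_force: [0.6, 0.1, -0.3]
finger_gap: 27.7
gripper_force: 30.0
```

>>> play_rows(plan=[[0.9,0.4197,-0.2101,0,0.191],[0.9,0.4197,-0.2101,0,0.191],[0.9,0.4197,-0.2101,0,0.191],[0.9,0.4197,-0.2101,0,0.191],[0.9,0.4197,-0.2101,0,0.191]])

```text
time: 38.0
ee_pos: [513.0, -137.2, 56.0]
ee_rot: [3.078, 0.627, -0.001]
wrist_force: [-0.2, -0.1, -0.2]
finger_gap: 27.6
gripper_force: 30.0
```

>>> play_rows(plan=[[0.9,0.2196,-0.2073,0,0.1671],[0.9,0.2196,-0.2073,0,0.1671],[0.9,0.2196,-0.2073,0,0.1671],[0.9,0.2196,-0.2073,0,0.1671],[0.9,0.2196,-0.2073,0,0.1671]])

```text
time: 38.5
ee_pos: [549.1, -56.9, 55.9]
ee_rot: [3.135, -0.192, -0.001]
wrist_force: [0.1, -0.5, -0.1]
finger_gap: 27.7
gripper_force: 30.0
```

```bash
python3 - <<'E'
from h import *
st();path((*J(-5,-39),-3.5,JY))
E
```

```text
t 38.50 pos [549.1 -56.9  55.9] jig [ -7.4 -39.1] yaw -0.122 gap 27.7 gf 30.0 F [ 0.1 -0.5 -0.1]
x 0.0079 y -0.0004 z 0.1980 roll 0.0009 rows 1.2
```

>>> play_rows(plan=[[0.9,0.006,0,0.1,0.001],[0.9,0.006,0,0.18,0.001],[0.9,0.006,0,0.197,0.001],[0.9,0.006,0,0.197,0.001]])

```text
time: 38.9
ee_pos: [550.4, -57.2, -3.4]
ee_rot: [3.135, -0.197, -0.003]
wrist_force: [-0.7, -0.6, -0.2]
finger_gap: 27.6
gripper_force: 30.0
```

>>> play_rows(plan=[[0.9,0.01,0,0,0],[0.9,0.018,0,0,0],[0.9,0.018,0,0,0]])

```text
time: 39.2
ee_pos: [557.1, -57.0, -2.3]
ee_rot: [3.135, -0.199, 0.001]
wrist_force: [0.2, -0.0, -1.3]
finger_gap: 27.9
gripper_force: 30.0
```

>>> play_rows(plan=[[0.9,0.007,0,0,0],[0.9,0.007,0,0,0],[0.9,0.007,0,0,0]])

```text
time: 39.5
ee_pos: [557.0, -56.9, -2.9]
ee_rot: [3.135, -0.199, -0.004]
wrist_force: [-5.8, -0.6, 2.1]
finger_gap: 27.9
gripper_force: 30.0
```

```bash
python3 - <<'E'
from h import *
st()
E
```

```text
t 39.50 pos [557.  -56.9  -2.9] jig [  0.5 -38.2] yaw -0.127 gap 27.9 gf 30.0 F [-5.8 -0.6  2.1]
```

>>> play_rows(plan=[[0.62,-0.004,0,0.002,0],[0.62,-0.004,0,0.002,0],[0.62,-0.004,0,0.002,0],[0.62,-0.004,0,-0.1,0],[0.62,-0.004,0,-0.1,0]])

```text
time: 40.0
ee_pos: [559.4, -57.1, 29.6]
ee_rot: [3.135, -0.2, 0.007]
wrist_force: [-0.1, 0.1, 1.4]
finger_gap: 35.5
gripper_force: 0.0
```

>>> play_rows(plan=[[0.97,0,0.115,0,0],[0.97,0,0.115,0,0],[0.97,0,0.115,0,0],[0.97,0,0.115,0,0],[0.97,0,0.115,0,0]])

```text
time: 40.5
ee_pos: [553.2, -90.1, 27.0]
ee_rot: [-3.135, 0.198, 0.0]
wrist_force: [0.3, 0.5, 0.1]
finger_gap: 3.8
gripper_force: 0.0
```

```bash
python3 - <<'E'
from h import *
st();path((*J(0,-72.5),-6,JY),(*J(0,-46),-6,JY))
E
```

```text
t 40.50 pos [553.2 -90.1  27. ] jig [  0.9 -71.5] yaw -0.126 gap 3.8 gf 0.0 F [0.3 0.5 0.1]
x -0.0028 y 0.0032 z 0.1099 roll -0.0003 rows 0.7
x 0.0000 y -0.0883 z -0.0000 roll -0.0000 rows 0.5
```

>>> play_rows(plan=[[0.97,-0.003,0.005,0.107,0],[0.97,-0.003,0.005,0.107,0],[0.97,-0.003,0.005,0.107,0],[0.97,-0.003,-0.05,0.107,0],[0.97,-0.003,-0.085,0.107,0]])

```text
time: 41.0
ee_pos: [556.0, -64.7, -4.0]
ee_rot: [-3.135, 0.199, -0.001]
wrist_force: [-0.6, 0.2, 0.1]
finger_gap: 2.7
gripper_force: 0.1
```

>>> play_rows(plan=[[0.97,0,-0.005,0,0],[0.97,0,-0.01,0,0],[0.97,0,-0.01,0,0]])

```text
time: 41.3
ee_pos: [555.9, -62.8, -4.6]
ee_rot: [3.135, -0.2, 0.001]
wrist_force: [0.3, -1.0, -0.6]
finger_gap: 2.8
gripper_force: 0.0
```

>>> play_rows(plan=[[0.97,0,-0.007,0,0],[0.97,0,-0.007,0,0],[0.97,0,-0.007,0,0]])

```text
time: 41.6
ee_pos: [556.0, -62.1, -4.7]
ee_rot: [3.134, -0.202, 0.0]
wrist_force: [-0.7, -5.7, 2.7]
finger_gap: 2.5
gripper_force: 3.0
```

```bash
python3 - <<'E'
from h import *
st();path((*J(0,-50),45,JY),(*J(30,-10),150,JY))
E
```

```text
t 41.60 pos [556.  -62.1  -4.7] jig [  0.1 -43.4] yaw -0.129 gap 2.5 gf 3.0 F [-0.7 -5.7  2.7]
x -0.0002 y 0.0220 z -0.1658 roll -0.0012 rows 1.0
x 0.1000 y -0.1333 z -0.3500 roll -0.0000 rows 2.3
```

All four are in. I'll rise to a pose that views both the jig and the bars.

>>> play_rows(plan=[[0.97,0,0.022,0,0],[0.97,0,0.022,-0.1,0],[0.97,0,0.022,-0.25,0],[0.97,0,0.022,-0.4,0],[0.97,0,0.022,-0.4,0]])

```text
time: 42.1
ee_pos: [558.1, -67.6, 120.0]
ee_rot: [-3.135, 0.2, -0.013]
wrist_force: [-0.2, 0.6, -0.8]
finger_gap: 2.5
gripper_force: 0.0
```

```bash
python3 - <<'E'
from h import *
st();path((510,60,250,-0.05),(500,150,310,0))
E
```

```text
t 42.10 pos [558.1 -67.6 120. ] jig [  2.9 -48.6] yaw -0.127 gap 2.5 gf 0.0 F [-0.2  0.6 -0.8]
x -0.2131 y -0.4014 z -0.4332 roll -0.0247 rows 3.8
x -0.0483 y -0.2980 z -0.2000 roll -0.0159 rows 2.2
```

>>> play_rows(plan=[[0.4,-0.2131,-0.4014,-0.4332,-0.0247],[0.4,-0.2131,-0.4014,-0.4332,-0.0247],[0.4,-0.2131,-0.4014,-0.4332,-0.0247],[0.4,-0.2131,-0.4014,-0.4332,-0.0247],[0.4,-0.2131,-0.4014,-0.4332,-0.0247]])

```text
time: 42.6
ee_pos: [507.5, 64.6, 247.7]
ee_rot: [-3.138, 0.069, -0.007]
wrist_force: [-0.0, -0.2, -0.3]
finger_gap: 38.3
gripper_force: 0.0
```

>>> play_rows(plan=[[0.4,-0.0483,-0.298,-0.2,-0.0159],[0.4,-0.0483,-0.298,-0.2,-0.0159],[0.4,-0.0483,-0.298,-0.2,-0.0159],[0.4,-0.0483,-0.298,-0.2,-0.0159],[0.4,-0.0483,-0.298,-0.2,-0.0159]])

```text
time: 43.1
ee_pos: [496.9, 148.6, 303.6]
ee_rot: [3.14, -0.002, -0.003]
wrist_force: [0.3, 0.4, -0.9]
finger_gap: 55.6
gripper_force: 0.0
```

```bash
python3 - <<'E'
from h import *
import pickle
st();c=ctrl.get_calibration("wrist");im=ctrl.get_image("wrist");cv2.imwrite("pics/w10.png",im);pickle.dump(c,open("cal2.pkl","wb"))
H,S,V=cv2.split(cv2.cvtColor(im,cv2.COLOR_BGR2HSV));m=(S<70)&(V>150);m[250:]=0
rect(c,m,18)
E
```

```text
t 43.10 pos [496.9 148.6 303.6] jig [-84.8 158.3] yaw -0.001 gap 55.6 gf 0.0 F [ 0.3  0.4 -0.9]
px [379. 191.] c 470.9 -1.8 size 227.9 12.2 ang 1.446
px [144. 202.] c 450.7 359.5 size 152.0 24.8 ang -0.070
px [198. 187.] c 471.0 275.3 size 193.2 24.4 ang -0.080
px [466.  85.] c 622.1 -108.1 size 55.4 22.4 ang 1.427
px [199.  66.] c 646.2 257.3 size 76.5 67.8 ang 0.078
px [88. 36.] c 680.9 407.0 size 93.3 87.7 ang 1.571
```

View pics/w10.png

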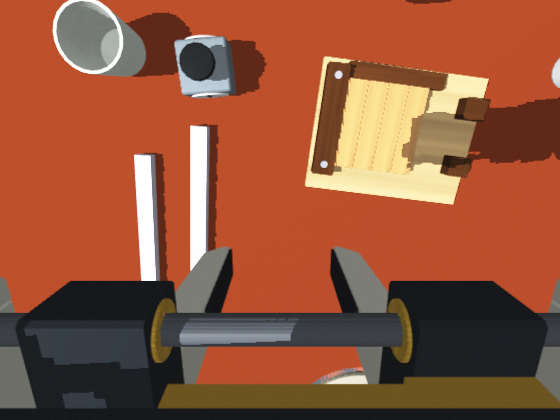

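The jig holds four staves side by side at (375,125), tight to the fence at (330,118) and the stop at (400,75). The bars are at (200,190) and (147,215), the timer plunger at (197,61) and the tin at (90,35). Going for bar 1.

```bash
python3 - <<'E'
from h import *
path((442.5,277.5,120,-0.08),(442.5,277.5,30,-0.08)); print(ctrl.state()["joints"].round(2))
import pickle
c=pickle.load(open("cal2.pkl","rb"))
print("plunger", onplane(c,197,61,82).round(1))
E
```

```text
x -0.1818 y -0.4303 z 0.6118 roll 0.0249 rows 4.6
x 0.0000 y 0.0000 z 0.3000 roll -0.0000 rows 1.8
[-0.51  0.23  0.14  1.94 -0.04  0.98 -1.93]
plunger [641.7 248.   82. ]
```

>>> play_rows(plan=[[0.5,-0.1818,-0.4303,0.6118,0.0249],[0.5,-0.1818,-0.4303,0.6118,0.0249],[0.5,-0.1818,-0.4303,0.6118,0.0249],[0.5,-0.1818,-0.4303,0.6118,0.0249],[0.5,-0.1818,-0.4303,0.6118,0.0249]])

```text
time: 43.65
ee_pos: [440.8, 278.7, 118.0]
ee_rot: [3.136, -0.123, -0.005]
wrist_force: [0.6, -0.1, 0.7]
finger_gap: 46.6
gripper_force: 0.0
```

>>> play_rows(plan=[[0.5,0,0,0.2,0],[0.5,0,0,0.2,0],[0.5,0,0,0.2,0]])

```text
time: 43.95
ee_pos: [441.8, 277.0, 59.8]
ee_rot: [3.135, -0.125, -0.006]
wrist_force: [1.0, -0.3, 0.9]
finger_gap: 46.5
gripper_force: 0.0
```

```bash
cat >> h.py <<'E'
def lookbar(z=18,rmax=300,name=None,amin=300):
    c=ctrl.get_calibration("wrist");im=ctrl.get_image("wrist")
    if name: cv2.imwrite("pics/%s.png"%name,im)
    H,S,V=cv2.split(cv2.cvtColor(im,cv2.COLOR_BGR2HSV));m=(S<70)&(V>150);m[rmax:]=0
    return rect(c,m,z,amin)
E
python3 - <<'E'
from h import *
st();print(ctrl.state()["joints"].round(2));lookbar(rmax=245);path((442.5,277.5,-17,-0.08))
E
```

```text
t 43.95 pos [441.8 277.   59.8] jig [-155.5  278.8] yaw -0.080 gap 46.5 gf 0.0 F [ 1.  -0.3  0.9]
[-0.71  0.57  0.06  2.18 -0.08  0.4  -2.23]
px [168. 182.] c 479.5 357.4 size 92.0 24.0 ang -0.071
px [280. 143.] c 497.0 273.5 size 140.2 24.1 ang -0.078
x -0.0010 y 0.0008 z 0.2614 roll -0.0001 rows 1.6
```

>>> play_rows(plan=[[0.5,0.001,0.001,0.13,0],[0.5,0.001,0.001,0.245,0],[0.5,0.001,0.001,0.258,0],[0.5,0.001,0.001,0.258,0]])

```text
time: 44.4
ee_pos: [443.5, 278.7, -14.7]
ee_rot: [3.139, -0.124, 0.0]
wrist_force: [-0.8, -0.6, 0.4]
finger_gap: 46.1
gripper_force: 0.0
```

>>> play_rows(plan=[[0.9,0,0,0,0],[0.9,0,0,0,0],[0.9,0,0,0,0],[0.9,0,0,0,0],[0.9,0,0,0,0]], squeeze=50)

```text
time: 44.9
ee_pos: [443.2, 279.2, -14.7]
ee_rot: [-3.139, 0.123, -0.002]
wrist_force: [-0.9, -2.2, 11.1]
finger_gap: 23.4
gripper_force: 50.0
```

>>> play_rows(plan=[[0.9,0,0,0,0],[0.9,0,0,0,0],[0.9,0,0,-0.15,0],[0.9,0,0,-0.33,0],[0.9,0,0,-0.33,0]])

```text
time: 45.4
ee_pos: [444.8, 280.4, 87.8]
ee_rot: [-3.135, 0.123, -0.009]
wrist_force: [1.2, 0.2, -3.4]
finger_gap: 23.4
gripper_force: 50.0
```

```bash
python3 - <<'E'
from h import *
st();p=JY+np.pi/2;path((480,180,90,0.6),(530,70,90,1.2),(*J(40,0),90,p),(*J(40,0),35,p))
E
```

```text
t 45.40 pos [444.8 280.4  87.8] jig [-152.9  282.6] yaw -0.078 gap 23.4 gf 50.0 F [ 1.2  0.2 -3.4]
x 0.1432 y 0.3245 z -0.0073 roll -0.2159 rows 4.5
x -0.0695 y 0.3967 z 0.0000 roll -0.1910 rows 4.0
x -0.2063 y 0.3341 z -0.0000 roll -0.0782 rows 2.4
x 0.0000 y 0.0000 z 0.1833 roll -0.0000 rows 1.1
```

>>> play_rows(plan=[[0.9,0.1432,0.3245,-0.0073,-0.2159],[0.9,0.1432,0.3245,-0.0073,-0.2159],[0.9,0.1432,0.3245,-0.0073,-0.2159],[0.9,0.1432,0.3245,-0.0073,-0.2159],[0.9,0.1432,0.3245,-0.0073,-0.2159]])

```text
time: 45.9
ee_pos: [477.8, 177.8, 84.8]
ee_rot: [-2.999, -0.935, 0.001]
wrist_force: [0.5, -0.5, -2.2]
finger_gap: 23.5
gripper_force: 50.0
```

>>> play_rows(plan=[[0.9,-0.0695,0.3967,0,-0.191],[0.9,-0.0695,0.3967,0,-0.191],[0.9,-0.0695,0.3967,0,-0.191],[0.9,-0.0695,0.3967,0,-0.191],[0.9,-0.0695,0.3967,0,-0.191]])

```text
time: 46.4
ee_pos: [527.7, 67.7, 84.5]
ee_rot: [-2.592, -1.774, 0.001]
wrist_force: [-1.5, 0.1, -2.8]
finger_gap: 23.6
gripper_force: 50.0
```

>>> play_rows(plan=[[0.9,-0.2063,0.3341,0,-0.0782],[0.9,-0.2063,0.3341,0,-0.0782],[0.9,-0.2063,0.3341,0,-0.0782],[0.9,-0.2063,0.3341,0,-0.0782],[0.9,-0.2063,0.3341,0,-0.0782]])

```text
time: 46.9
ee_pos: [598.1, -24.1, 84.7]
ee_rot: [-2.357, -2.074, 0.001]
wrist_force: [0.5, 0.8, -2.9]
finger_gap: 23.3
gripper_force: 50.0
```

```bash
python3 - <<'E'
from h import *
st();p=JY+np.pi/2;path((*J(40,0),35,p));path((*J(40,0),20,p))
lookbar(z=105,rmax=245,name="w11")
E
```

```text
t 46.90 pos [598.1 -24.1  84.7] jig [37.2 -0.4] yaw 1.443 gap 23.3 gf 50.0 F [ 0.5  0.8 -2.9]
x 0.0015 y 0.0094 z 0.1657 roll -0.0008 rows 1.0
x 0.0015 y 0.0094 z 0.2157 roll -0.0008 rows 1.3
px [282. 124.] c 610.4 43.8 size 117.6 32.3 ang 1.443
```

>>> play_rows(plan=[[0.9,0.001,0.008,0.1,-0.001],[0.9,0.001,0.008,0.18,-0.001],[0.9,0.001,0.008,0.205,-0.001],[0.9,0.001,0.008,0.205,-0.001]])

```text
time: 47.35
ee_pos: [600.3, -23.6, 23.1]
ee_rot: [-2.349, -2.083, 0.003]
wrist_force: [0.4, 0.1, -2.4]
finger_gap: 23.6
gripper_force: 50.0
```

>>> play_rows(plan=[[0.9,0,0,0.007,0],[0.9,0,0,0.01,0],[0.9,0,0,0.01,0]])

```text
time: 47.65
ee_pos: [601.9, -25.1, 21.6]
ee_rot: [2.352, 2.082, 0.001]
wrist_force: [-0.5, 0.0, -3.2]
finger_gap: 23.7
gripper_force: 50.0
```

```bash
python3 - <<'E'
from h import *
st()
E
```

```text
t 47.65 pos [601.9 -25.1  21.6] jig [41. -1.] yaw 1.449 gap 23.7 gf 50.0 F [-0.5  0.  -3.2]
```

>>> play_rows(plan=[[0.9,0,0,0.004,0],[0.9,0,0,0.006,0],[0.9,0,0,0.006,0]])

```text
time: 47.95
ee_pos: [601.6, -25.3, 19.3]
ee_rot: [2.352, 2.082, 0.0]
wrist_force: [-0.7, -0.4, 1.8]
finger_gap: 23.5
gripper_force: 50.0
```

>>> play_rows(plan=[[0.9,0,0,0.004,0],[0.9,0,0,0.004,0],[0.9,0,0,0.004,0]])

```text
time: 48.25
ee_pos: [601.7, -25.4, 19.2]
ee_rot: [2.352, 2.081, 0.0]
wrist_force: [-4.9, -1.0, 15.2]
finger_gap: 23.5
gripper_force: 50.0
```

>>> play_rows(plan=[[0.6,0,0,-0.004,0],[0.6,0,0,-0.004,0],[0.6,0,0,-0.004,0],[0.6,0,0,-0.15,0],[0.6,0,0,-0.3,0]])

```text
time: 48.75
ee_pos: [600.4, -24.9, 107.3]
ee_rot: [-2.349, -2.081, 0.004]
wrist_force: [0.5, 0.3, -0.4]
finger_gap: 37.1
gripper_force: 0.0
```

>>> play_rows(plan=[[0.5,0,0,0,0],[0.5,0,0,-0.05,0]])

```text
time: 48.95
ee_pos: [600.9, -25.5, 122.6]
ee_rot: [-2.352, -2.082, 0.002]
wrist_force: [0.2, -0.6, -1.2]
finger_gap: 45.3
gripper_force: 0.0
```

```bash
python3 - <<'E'
from h import *
st();r=lookbar(z=52,rmax=250,name="w12")
for q in r: print(inJ(q[1:3]).round(1))
path((540,100,110,2.1),(470,230,110,2.6),(401.8,362.9,110,3.07),(401.8,362.9,60,3.07))
E
```

```text
t 48.95 pos [600.9 -25.5 122.6] jig [40.1 -1.5] yaw 1.449 gap 45.3 gf 0.0 F [ 0.2 -0.6 -1.2]
px [282. 151.] c 607.5 20.8 size 155.1 24.3 ang 1.449
[40.9 45.2]
x 0.3895 y -0.2553 z 0.0494 roll -0.2072 rows 4.3
x 0.4919 y 0.0174 z 0.0000 roll -0.1592 rows 3.3
x 0.4232 y 0.2624 z -0.0000 roll -0.1496 rows 3.1
x 0.0000 y 0.0000 z 0.1667 roll -0.0000 rows 1.0
```

Bar 1 is in place: about (41, −2) in the jig frame, and square. Going to bar 2.

>>> play_rows(plan=[[0.5,0.3895,-0.2553,0.0494,-0.2072],[0.5,0.3895,-0.2553,0.0494,-0.2072],[0.5,0.3895,-0.2553,0.0494,-0.2072],[0.5,0.3895,-0.2553,0.0494,-0.2072],[0.5,0.3895,-0.2553,0.0494,-0.2072]])

```text
time: 49.5
ee_pos: [538.4, 101.6, 107.2]
ee_rot: [-1.55, -2.731, 0.001]
wrist_force: [-0.0, -0.1, 0.2]
finger_gap: 46.6
gripper_force: 0.0
```

>>> play_rows(plan=[[0.5,0.4919,0.0174,0,-0.1592],[0.5,0.4919,0.0174,0,-0.1592],[0.5,0.4919,0.0174,0,-0.1592],[0.5,0.4919,0.0174,0,-0.1592],[0.5,0.4919,0.0174,0,-0.1592]])

```text
time: 50.0
ee_pos: [468.5, 231.1, 107.3]
ee_rot: [-0.834, -3.027, 0.001]
wrist_force: [0.7, -0.6, -0.3]
finger_gap: 46.6
gripper_force: 0.0
```

>>> play_rows(plan=[[0.5,0.4232,0.2624,0,-0.1496],[0.5,0.4232,0.2624,0,-0.1496],[0.5,0.4232,0.2624,0,-0.1496],[0.5,0.4232,0.2624,0,-0.1496],[0.5,0.4232,0.2624,0,-0.1496]])

```text
time: 50.5
ee_pos: [401.2, 362.7, 107.2]
ee_rot: [-0.114, -3.138, 0.002]
wrist_force: [1.0, -1.1, -0.2]
finger_gap: 46.4
gripper_force: 0.0
```

```bash
python3 - <<'E'
from h import *
st();r=lookbar(z=18,rmax=245,name="w13")
for q in r:
    e=q[5]; 
    for sg in (1,-1): print("end",(q[1]+sg*q[3]/2*np.cos(e)).round(1),(q[2]+sg*q[3]/2*np.sin(e)).round(1))
path((401.8,362.9,60,3.07),(401.8,362.9,-16,3.07))
E
```

```text
t 50.50 pos [401.2 362.7 107.2] jig [-206.4  358.8] yaw 3.069 gap 46.4 gf 0.0 F [ 1.  -1.1 -0.2]
px [281. 150.] c 355.9 366.2 size 159.0 24.4 ang -0.071
end 435.3 360.6
end 276.6 371.8
x 0.0009 y 0.0048 z 0.1572 roll -0.0011 rows 0.9
x 0.0000 y 0.0000 z 0.2533 roll -0.0000 rows 1.5
```

>>> play_rows(plan=[[0.5,0.001,0,0.15,0],[0.5,0.001,0,0.3,0],[0.5,0.001,0,0.39,0],[0.5,0.001,0,0.407,0],[0.5,0.001,0,0.407,0]])

```text
time: 51.05
ee_pos: [401.6, 361.5, -14.5]
ee_rot: [-0.116, -3.139, 0.003]
wrist_force: [0.1, 0.1, -0.3]
finger_gap: 46.4
gripper_force: 0.0
```

>>> play_rows(plan=[[0.9,0,0,0,0],[0.9,0,0,0,0],[0.9,0,0,0,0],[0.9,0,0,0,0],[0.9,0,0,0,0]], squeeze=50)

```text
time: 51.55
ee_pos: [401.7, 363.1, -13.1]
ee_rot: [0.113, 3.138, 0.001]
wrist_force: [0.5, -1.4, 7.6]
finger_gap: 22.9
gripper_force: 50.0
```

>>> play_rows(plan=[[0.9,0,0,0,0],[0.9,0,0,0,0],[0.9,0,0,-0.15,0],[0.9,0,0,-0.33,0],[0.9,0,0,-0.38,0]])

```text
time: 52.05
ee_pos: [401.3, 364.3, 103.6]
ee_rot: [0.111, 3.138, 0.004]
wrist_force: [-0.2, -0.3, -2.9]
finger_gap: 23.2
gripper_force: 50.0
```

```bash
python3 - <<'E'
from h import *
st();p=JY+np.pi/2;path((440,250,110,2.5),(490,120,110,1.9),(*J(-40,0),110,p),(*J(-40,0),25,p))
E
```

```text
t 52.05 pos [401.3 364.3 103.6] jig [-206.5  360.3] yaw 3.071 gap 23.2 gf 50.0 F [-0.2 -0.3 -2.9]
x -0.1555 y -0.3708 z -0.0213 roll 0.1817 rows 3.8
x -0.3929 y -0.2474 z 0.0000 roll 0.1910 rows 4.0
x -0.4568 y -0.0447 z -0.0000 roll 0.1446 rows 3.0
x 0.0000 y 0.0000 z 0.2833 roll -0.0000 rows 1.7
```

>>> play_rows(plan=[[0.9,-0.1555,-0.3708,-0.0213,0.1817],[0.9,-0.1555,-0.3708,-0.0213,0.1817],[0.9,-0.1555,-0.3708,-0.0213,0.1817],[0.9,-0.1555,-0.3708,-0.0213,0.1817],[0.9,-0.1555,-0.3708,-0.0213,0.1817]])

```text
time: 52.55
ee_pos: [440.0, 247.8, 106.7]
ee_rot: [0.996, 2.979, -0.0]
wrist_force: [0.8, 0.7, -2.9]
finger_gap: 23.4
gripper_force: 50.0
```

>>> play_rows(plan=[[0.9,-0.3929,-0.2474,0,0.191],[0.9,-0.3929,-0.2474,0,0.191],[0.9,-0.3929,-0.2474,0,0.191],[0.9,-0.3929,-0.2474,0,0.191],[0.9,-0.3929,-0.2474,0,0.191]])

```text
time: 53.05
ee_pos: [489.7, 118.4, 106.3]
ee_rot: [1.828, 2.555, -0.0]
wrist_force: [0.5, 1.5, -3.0]
finger_gap: 23.3
gripper_force: 50.0
```

>>> play_rows(plan=[[0.9,-0.4568,-0.0447,0,0.1446],[0.9,-0.4568,-0.0447,0,0.1446],[0.9,-0.4568,-0.0447,0,0.1446],[0.9,-0.4568,-0.0447,0,0.1446],[0.9,-0.4568,-0.0447,0,0.1446]])

```text
time: 53.55
ee_pos: [521.1, -14.2, 106.2]
ee_rot: [-2.349, -2.085, -0.0]
wrist_force: [0.6, -0.2, -3.7]
finger_gap: 23.2
gripper_force: 50.0
```

```bash
python3 - <<'E'
from h import *
st();p=JY+np.pi/2;path((*J(-40,0),25,p))
r=lookbar(z=137,rmax=250,name="w14")
E
```

```text
t 53.55 pos [521.1 -14.2 106.2] jig [-40.5  -0.2] yaw 1.452 gap 23.2 gf 50.0 F [ 0.6 -0.2 -3.7]
x 0.0007 y 0.0017 z 0.2705 roll 0.0020 rows 1.6
px [389. 150.] c 582.5 38.0 size 95.2 19.2 ang 1.448
px [279. 130.] c 526.1 54.4 size 114.8 31.5 ang 1.445
```

>>> play_rows(plan=[[0.9,0,0.001,0.13,0.001],[0.9,0,0.001,0.24,0.001],[0.9,0,0.001,0.272,0.001],[0.9,0,0.001,0.272,0.001]])

```text
time: 54.0
ee_pos: [520.5, -13.3, 23.7]
ee_rot: [-2.352, -2.079, 0.003]
wrist_force: [-0.7, 0.9, -2.7]
finger_gap: 23.2
gripper_force: 50.0
```

>>> play_rows(plan=[[0.9,0,0,0.004,0],[0.9,0,0,0.007,0],[0.9,0,0,0.007,0]])

```text
time: 54.3
ee_pos: [522.1, -15.3, 23.6]
ee_rot: [2.359, 2.073, 0.002]
wrist_force: [-0.1, 0.3, -3.5]
finger_gap: 23.3
gripper_force: 50.0
```

>>> play_rows(plan=[[0.9,0,0,0.003,0],[0.9,0,0,0.004,0],[0.9,0,0,0.004,0]])

```text
time: 54.6
ee_pos: [521.5, -15.5, 21.5]
ee_rot: [2.36, 2.073, 0.0]
wrist_force: [-0.3, 0.3, -2.9]
finger_gap: 23.4
gripper_force: 50.0
```

>>> play_rows(plan=[[0.9,0,0,0.003,0],[0.9,0,0,0.004,0],[0.9,0,0,0.004,0]])

```text
time: 54.9
ee_pos: [521.6, -15.5, 20.8]
ee_rot: [2.359, 2.073, 0.0]
wrist_force: [-1.5, -0.8, 9.0]
finger_gap: 23.2
gripper_force: 50.0
```

```bash
python3 - <<'E'
from h import *
st()
E
```

```text
t 54.90 pos [521.6 -15.5  20.8] jig [-39.9  -1.5] yaw 1.442 gap 23.2 gf 50.0 F [-1.5 -0.8  9. ]
```

>>> play_rows(plan=[[0.6,0,0,-0.003,0],[0.6,0,0,-0.003,0],[0.6,0,0,-0.003,0],[0.6,0,0,-0.15,0],[0.6,0,0,-0.3,0]])

```text
time: 55.4
ee_pos: [520.3, -15.1, 110.0]
ee_rot: [-2.357, -2.073, 0.004]
wrist_force: [0.3, -0.6, -0.5]
finger_gap: 37.1
gripper_force: 0.0
```

>>> play_rows(plan=[[0.97,0.1,0.15,-0.15,0],[0.97,0.1,0.15,-0.3,0],[0.97,0.1,0.15,-0.45,0],[0.97,0.1,0.15,-0.6,0],[0.97,0.1,0.15,-0.6,0]])

```text
time: 55.9
ee_pos: [573.0, 9.7, 296.6]
ee_rot: [2.355, 2.07, 0.013]
wrist_force: [1.3, -0.8, -1.0]
finger_gap: 3.8
gripper_force: 0.0
```

```bash
python3 - <<'E'
from h import *
st();r=lookbar(z=52,rmax=260,name="w15")
for q in r: print(inJ(q[1:3]).round(1),(q[5]-JY-np.pi/2).round(3))
E
```

```text
t 55.90 pos [573.    9.7 296.6] jig [ 8. 30.] yaw 1.442 gap 3.8 gf 0.0 F [ 1.3 -0.8 -1. ]
px [303. 183.] c 604.5 -7.4 size 211.9 37.6 ang 1.421
px [251. 181.] c 533.9 2.1 size 214.6 79.6 ang 1.349
px [543. 134.] c 922.2 9.2 size 352.9 61.4 ang -1.462
[41.5 16.9] -0.025
[-29.8  17.6] -0.097
[354.6  73. ] -2.908
```

View pics/w15.png

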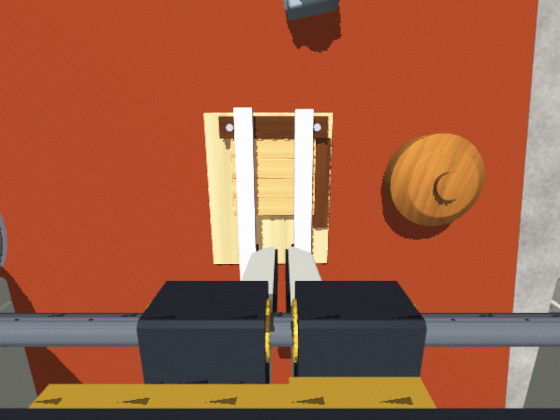

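The view shows both bars lying square across the staves: the near bar at (245,190) and the far bar at (304,185), each on the fence screws' side at the top. The bowl at (435,180) is untouched. Now the plunger.

```bash
python3 - <<'E'
from h import *
c=ctrl.get_calibration("wrist");im=cv2.imread("pics/w15.png");H,S,V=cv2.split(cv2.cvtColor(im,cv2.COLOR_BGR2HSV))
m=(S<25)&(V>235);m[235:]=0;m[:,400:]=0
for q in rect(c,m,52): print(inJ(q[1:3]).round(1),(q[5]-JY-np.pi/2).round(3))
path((600,130,200,1.442),(642,248,130,1.442),(642,248,64,1.442))
E
```

```text
px [303. 171.] c 603.5 11.9 size 171.0 24.1 ang 1.448
px [244. 171.] c 524.5 22.8 size 171.9 24.3 ang 1.441
[38.  35.9] 0.002
[-41.8  36.8] -0.004
x 0.4123 y 0.0422 z 0.3109 roll -0.0001 rows 3.1
x 0.4081 y 0.0883 z 0.2333 roll -0.0000 rows 2.9
x 0.0000 y 0.0000 z 0.2200 roll -0.0000 rows 1.3
```

>>> play_rows(plan=[[0.97,0.4123,0.0422,0.31,0],[0.97,0.4123,0.0422,0.31,0],[0.97,0.4123,0.0422,0.31,0],[0.97,0.4123,0.0422,0.31,0]])

```text
time: 56.35
ee_pos: [595.9, 134.7, 192.3]
ee_rot: [-2.349, -2.078, 0.006]
wrist_force: [-0.9, 0.1, 0.0]
finger_gap: 2.7
gripper_force: 0.0
```

>>> play_rows(plan=[[0.97,0.4081,0.0883,0.233,0],[0.97,0.4081,0.0883,0.233,0],[0.97,0.4081,0.0883,0.233,0],[0.97,0.4081,0.0883,0.233,0],[0.97,0.4081,0.0883,0.233,0]])

```text
time: 56.85
ee_pos: [639.2, 247.5, 125.5]
ee_rot: [-2.358, -2.075, 0.005]
wrist_force: [0.4, -0.6, -0.4]
finger_gap: 2.9
gripper_force: 0.0
```

```bash
python3 - <<'E'
from h import *
st();c=ctrl.get_calibration("wrist");im=ctrl.get_image("wrist");cv2.imwrite("pics/w16.png",im)
H,S,V=cv2.split(cv2.cvtColor(im,cv2.COLOR_BGR2HSV));m=(V<75);m[:120]=0;m[262:]=0;m[:,:150]=0;m[:,420:]=0
rect(c,m,82,150);path((642,248,64,1.442))
print(proj(c,[642,248,82]))
cs=ctrl.get_calibration("scene");print("scene",proj(cs,[642,248,82]))
a=cv2.resize(im[80:280,160:410],None,fx=3,fy=3);cv2.imwrite("pics/w16c.png",a)
E
```

```text
t 56.85 pos [639.2 247.5 125.5] jig [ 44.1 274.1] yaw 1.444 gap 2.9 gf 0.0 F [ 0.4 -0.6 -0.4]
px [284. 221.] c 642.5 250.0 size 40.8 40.6 ang -0.918
x 0.0067 y 0.0066 z 0.2080 roll -0.0000 rows 1.2
(np.float64(284.2090961586795), np.float64(224.31718323800106))
scene (np.float64(390.43653636874876), np.float64(199.5732669870188))
```

View pics/w16c.png

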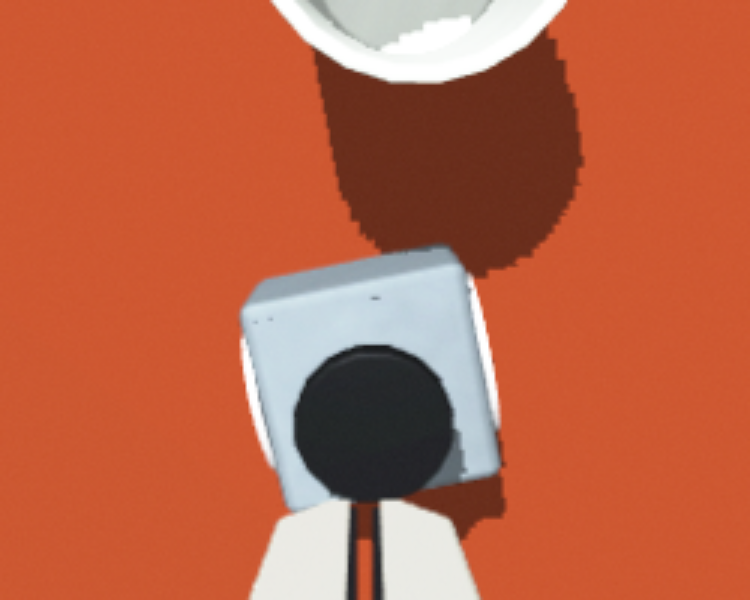

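The black head at crop (373,422) measures (642.5, 250). Pressing now.

>>> play_rows(plan=[[0.97,0.014,0.008,0.1,0],[0.97,0.014,0.008,0.18,0],[0.97,0.014,0.008,0.2,0],[0.97,0.014,0.008,0.2,0]])

```text
time: 57.3
ee_pos: [643.2, 249.6, 67.2]
ee_rot: [2.361, 2.072, -0.002]
wrist_force: [-0.1, -0.8, -0.1]
finger_gap: 2.7
gripper_force: 0.0
```

>>> play_rows(plan=[[0.97,0,0,0.02,0],[0.97,0,0,0.03,0],[0.97,0,0,0.04,0],[0.97,0,0,0.04,0]])

```text
time: 57.7
ee_pos: [644.0, 251.2, 55.8]
ee_rot: [2.359, 2.073, 0.001]
wrist_force: [0.9, -1.6, 3.9]
finger_gap: 3.0
gripper_force: 2.2
```

>>> play_rows(plan=[[0.97,0,0,0.007,0],[0.97,0,0,0.01,0],[0.97,0,0,0.01,0]])

```text
time: 58.0
ee_pos: [644.0, 251.3, 52.6]
ee_rot: [2.359, 2.073, 0.001]
wrist_force: [2.3, -2.3, 4.4]
finger_gap: 2.9
gripper_force: 2.8
```

>>> play_rows(plan=[[0.97,0,0,0.008,0],[0.97,0,0,0.014,0],[0.97,0,0,0.014,0]])

```text
time: 58.3
ee_pos: [644.0, 251.3, 48.4]
ee_rot: [2.359, 2.073, 0.001]
wrist_force: [1.5, -3.3, 6.5]
finger_gap: 3.3
gripper_force: 3.5
```

>>> play_rows(plan=[[0.97,0,0,0.005,0],[0.97,0,0,0.007,0],[0.97,0,0,0.007,0]])

```text
time: 58.6
ee_pos: [644.1, 251.3, 48.0]
ee_rot: [2.359, 2.072, 0.002]
wrist_force: [-1.9, -4.5, 19.7]
finger_gap: 2.6
gripper_force: 9.8
```

>>> play_rows(plan=[[0.97,0,0,0.004,0],[0.97,0,0,0.004,0],[0.97,0,0,0.004,0]])

```text
time: 58.9
ee_pos: [644.2, 251.4, 47.9]
ee_rot: [2.359, 2.072, 0.003]
wrist_force: [-5.8, -6.2, 28.1]
finger_gap: 2.9
gripper_force: 14.3
```

Hard stop reached (28 N, no further travel). I'll lift off and check everything once more.

>>> play_rows(plan=[[0.97,0,0,-0.05,0],[0.97,0,0,-0.2,0],[0.97,0,0,-0.35,0],[0.97,0,0,-0.5,0],[0.97,0,0,-0.6,0]])

```text
time: 59.4
ee_pos: [643.4, 252.6, 227.8]
ee_rot: [-2.359, -2.075, -0.004]
wrist_force: [0.7, 0.7, -0.7]
finger_gap: 2.7
gripper_force: 0.0
```

```bash
python3 - <<'E'
from h import *
path((600,120,250,1.1),(500,40,310,0.4),(480,20,310,0))
E
```

```text
x -0.4568 y -0.0869 z -0.0739 roll 0.1091 rows 2.8
x -0.3889 y -0.1761 z -0.2000 roll 0.2228 rows 4.7
x -0.0874 y 0.0354 z 0.0000 roll 0.1273 rows 2.7
```

>>> play_rows(plan=[[0.97,-0.4568,-0.0869,-0.0739,0.1091],[0.97,-0.4568,-0.0869,-0.0739,0.1091],[0.97,-0.4568,-0.0869,-0.0739,0.1091],[0.97,-0.4568,-0.0869,-0.0739,0.1091]])

```text
time: 59.8
ee_pos: [598.8, 112.8, 247.5]
ee_rot: [2.683, 1.629, -0.003]
wrist_force: [0.5, -0.8, 0.1]
finger_gap: 2.7
gripper_force: 0.0
```

>>> play_rows(plan=[[0.97,-0.3889,-0.1761,-0.2,0.2228],[0.97,-0.3889,-0.1761,-0.2,0.2228],[0.97,-0.3889,-0.1761,-0.2,0.2228],[0.97,-0.3889,-0.1761,-0.2,0.2228],[0.97,-0.3889,-0.1761,-0.2,0.2228]])

```text
time: 60.3
ee_pos: [499.3, 39.1, 307.7]
ee_rot: [3.081, 0.614, 0.002]
wrist_force: [0.5, 1.0, -0.4]
finger_gap: 3.0
gripper_force: 0.0
```

>>> play_rows(plan=[[0.97,-0.0874,0.0354,0,0.1273],[0.97,-0.0874,0.0354,0,0.1273],[0.97,-0.0874,0.0354,0,0.1273],[0.97,-0.0874,0.0354,0,0.1273],[0.97,-0.0874,0.0354,0,0.1273]])

```text
time: 60.8
ee_pos: [479.7, 19.8, 306.7]
ee_rot: [-3.141, -0.006, 0.001]
wrist_force: [-0.7, 0.5, 1.2]
finger_gap: 2.8
gripper_force: 0.0
```

```bash
python3 - <<'E'
from h import *
st();c=ctrl.get_calibration("wrist");im=ctrl.get_image("wrist");cv2.imwrite("pics/w17.png",im)
H,S,V=cv2.split(cv2.cvtColor(im,cv2.COLOR_BGR2HSV))
m=(S<40)&(V>190);m[250:]=0
for q in rect(c,m,52): print("bar?",inJ(q[1:3]).round(1),(q[5]-JY-np.pi/2).round(3))
# profile across the staves (jig y) at x=0, z=30 and end profiles along x
g=cv2.cvtColor(im,cv2.COLOR_BGR2GRAY)
def samp(x,y,z):
    w=J(x,y);u,v=proj(c,[*w,z]);return int(g[int(round(v)),int(round(u))])
for x in (-10,0,12): print("x",x,[(y,samp(x,y,30)) for y in range(-44,90,2)])
for y in (68,40,12,-15): print("y",y,"stop end",[(x,samp(x,y,30)) for x in range(53,68)],"near",[(x,samp(x,y,30)) for x in range(-68,-53)])
E
```

```text
t 60.80 pos [479.7  19.8 306.7] jig [-85.8  28.3] yaw 0.004 gap 2.8 gf 0.0 F [-0.7  0.5  1.2]
px [305. 147.] c 522.1 -13.8 size 249.9 24.7 ang 1.443
px [106.  73.] c 615.5 247.8 size 61.6 23.2 ang 1.539
px [313.  84.] c 605.5 -26.3 size 249.9 33.4 ang 1.444
px [505.  50.] c 645.9 -258.3 size 97.7 53.4 ang -1.428
bar? [-39.6   0.3] -0.002
bar? [ 20.5 271.4] 0.093
bar? [44.8 -1.8] -0.002
bar? [ 113.8 -226.9] -2.874
x -10 [(-44, 243), (-42, 242), (-40, 243), (-38, 243), (-36, 147), (-34, 146), (-32, 146), (-30, 147), (-28, 149), (-26, 216), (-24, 221), (-22, 220), (-20, 222), (-18, 225), (-16, 227), (-14, 229), (-12, 227), (-10, 225), (-8, 226), (-6, 225), (-4, 222), (-2, 221), (0, 194), (2, 213), (4, 224), (6, 219), (8, 221), (10, 226), (12, 227), (14, 228), (16, 227), (18, 225), (20, 226), (22, 225), (24, 222), (26, 223), (28, 231), (30, 210), (32, 222), (34, 220), (36, 222), (38, 224), (40, 228), (42, 229), (44, 226), (46, 226), (48, 226), (50, 224), (52, 222), (54, 224), (56, 216), (58, 210), (60, 222), (62, 220), (64, 223), (66, 225), (68, 229), (70, 230), (72, 228), (74, 227), (76
[... 2313 characters left out ...]
3, 254), (54, 254), (55, 254), (56, 208), (57, 174), (58, 218), (59, 144), (60, 144), (61, 82), (62, 85), (63, 85), (64, 86), (65, 86), (66, 83), (67, 83)] near [(-68, 226), (-67, 226), (-66, 227), (-65, 227), (-64, 229), (-63, 230), (-62, 230), (-61, 225), (-60, 229), (-59, 229), (-58, 230), (-57, 230), (-56, 230), (-55, 230), (-54, 250)]
y -15 stop end [(53, 254), (54, 254), (55, 230), (56, 230), (57, 145), (58, 216), (59, 149), (60, 89), (61, 89), (62, 86), (63, 84), (64, 84), (65, 82), (66, 82), (67, 82)] near [(-68, 227), (-67, 227), (-66, 229), (-65, 229), (-64, 231), (-63, 231), (-62, 230), (-61, 225), (-60, 225), (-59, 229), (-58, 230), (-57, 230), (-56, 230), (-55, 220), (-54, 220)]
```

The bars are at (−40, 0) and (+41, −2) in the jig frame and square. The stave seams sit at 28 mm pitch, and all four ends are at the stop. Handing in.

```bash
python3 -c "
from workcell import ctrl
print(ctrl.finish_job())"
```

```text
the job is handed in; nothing more can be done
None
```

The job is handed in, with no verdict returned: my last camera check showed all four staves seated against the fence and end stop and both bars square and about centred on their posts and the fence, and by force I pressed the timer plunger to its stop before releasing it.

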